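# Turn out the box, load the bio plugs, wedge the dovetail lid, stow

### The arm

A 7-joint arm with a two-finger parallel gripper is mounted at the origin on the work surface. World frame = base frame: x ahead of the robot, y to its left, z up, the work surface at z = 0. Lengths are in m, angles in rad, forces in N, time in s.
With the tool pointing down it reaches from about 0.425 to 0.925 m from the base axis. Payload 6.8 kg.
Tool frame: the origin (TCP) lies on the centre line of the jaws, within the pads' length; the fingertips stand 11 mm ahead of it and the grasp point (between the pads) lies 8 mm behind it; z points along the fingers, y is the direction in which the jaws open and shut (so a half turn about z gives the same grasp; the last joint's range is limited). The gripper opens to 85 mm and grips with 20 to 120 N. Pads are 22 mm wide; open, the fingers measure 114 mm over their backs; the gripper's body (76 mm by 85 mm) begins 54 mm behind the grasp point. The pads swing forward as they close: fully open they stand 13 mm farther back than shut.
Start: joints at [1.19, 0.477, 0.022, 1.555, -0.011, 1.109, -0.083], TCP at [0.182, -0.65, 0.242] pointing down, gripper open.
Joint ranges: [-2.96, 2.96], [-0.34, 2.1], [-1.41, 1.46], [0.24, 2.44], [-1.37, 4.51], [0.17, 1.92], [-2.96, 2.96]. Speed limits (rad/s): [2.39, 2.39, 3.14, 3.14, 3.14, 3.14, 3.14].

### API

Orientations are given as a rotation vector (axis times angle).
In Python, from bench import r gives the robot as it stands.
- The arm moves only by the tool send_rows, never from a script. Its argument "deltas" is a list of rows, each a list of 7 numbers: the opening, from 0 (shut) to 1 (fully open), then the shift along the tool's x, y, z as a fraction of full scale, then the turn, a rotation vector about the tool's x, y, z as a fraction of full scale. In form: [[hand, x, y, z, ax, ay, az], ...]. A call has 1 to 20 rows; each row is the pose to reach, as a shift and turn from the pose commanded when the call began, along the tool's axes at that moment, turning the shorter way round; what a row does not reach only later rows make up. Full scale, the value 1, is 150 mm for a shift and 180 degrees for a turn. A row lasts 1/12 s, in which the tool goes at most 41.7 mm and 7.16 degrees, less where a joint would pass 70% of its speed; a pose out of reach is approached as far as the arm can. A call with a number of a shift or a turn outside -1 to 1 is refused whole. A call with a gripper value outside its range is refused whole. The fingers move at their own pace and stop on an object; "squeeze" is the grip in N (left out, the last holds). Time passes only in rows, so rows that repeat a pose let the fingers close. It gives the time, the measured TCP pose, the force and the opening at its end, in the units of the state.
- r.get_obs(): the state, without advancing time (a new reading comes with each control period).
- r.grab_frame(name): name is "scene" or "top" or "wrist"; returns a dict with "pixels" (384x512x3 uint8, red, green, blue), "camera_matrix" (3x3 intrinsics, pixels), "rvec" (rotation vector, rad) and "tvec" (3), from world to camera coordinates, as OpenCV has them. Camera axes: x right, y down, z forward; pixel columns grow to the right and rows downward; lengths in m; the calibration is good to about 2 mm. A picture is of the moment at which its call begins. There is no depth.
- r.hand_in(): hands the job in, once; it reports no verdict.
The state is a dict: "clock": time; "joints": joint angles; "qvel": joint speeds; "tau": joint torques, N m; "tcp_pos": TCP position; "orientation": TCP orientation; "contact_force": force on the tool from outside, world axes, zero at the start; "moment": the same for the moment, N m; "grip_width": finger opening in m.
Only numpy, scipy, OpenCV 4.12 (cv2) and the standard library are available. Lean on these libraries where they do the work, as an engineer would, in place of code of your own. Each camera call takes 0.05 s, during which the arm holds its last target. There are 200 camera calls.

### The job

Turn the box out on its turntable a quarter turn to the stop, by the peg, then put every white ceramic plug lying about on the shelf into it. Slide the dovetailed lid along its tapered way, narrow end first, until it wedges tight with its ends about flush with the box, and tug its sprung handle back firmly (about 5 N, held for half a second) to check that it holds, pressing it home and tugging again if it gives. Last, turn the box back fully to its stowed stop and leave everything released and the other things on the shelf where they are.

Things in the scene. Friction and masses are not known exactly. Their poses are not given: they have to be found in the camera images.
- swivel (a joint): Angle of the round grey turntable (240 mm across, top at z = 16 mm) that carries the box, rad: 0 = stowed against its stop, the box's mouth facing away from the robot; grows anticlockwise seen from above, to 1.571 = turned out, a quarter turn, against its other stop. Stiff: about 2.5 N at the peg, and it stays where it is left. It starts within 0.2 of stowed.
- peg_c (a point): Grip point of the turntable's steel peg: upright, 14 mm across, its top 20 mm above this point and 70 mm above the turntable, 105 mm from the turning axis. It stands beside the box at box x = 0, y = -105 mm, 50 mm above the box's underside (box axes). Pinch it from above and swing it round the axis.
- box_o (a point): Wooden box fixed on the turntable, open on top, 178 x 140 x 59 mm. This point: centre of its underside, on the turning axis, 16 mm above the shelf; z up, +x the way the lid slides shut. Cavity 158 (x) x 84 (y) mm, centred, floor at z = 6. The lid slides on a flat ledge at z = 46 mm. Dark dovetail rails along both sides, up to z = 60, lean inwards over it (20 deg) and converge to +x (4 deg each).
- way_mouth (a point): Middle of the open wide end of the lid way, at ledge height (box x = -85 mm, z = 46 mm; box axes). The way, at the ledge, is 114 mm wide here and narrows to 91 mm at the far, also open, end (box x = +85 mm). No end stop: the lid stops by wedging. A lid set down with its centre at box x below -100 mm clears the overhanging rails; above about -85 mm it can only slide.
- way_home (a point): Where the lid's centre point comes to lie when it is wedged tight (box x = 0, y = 0, z = 50 mm; box axes), give or take a few mm along x; the ends of lid and box are then about flush. The wedge locks itself: it holds a pull a bit smaller than the push that drove it home, so press with 12 to 20 N.
- lid_c (a point): Centre of the wooden lid plate, half-way up its 8 mm thickness. Plate 170 mm long (x), dovetailed long edges, tapered: 114 mm wide at its -x end, 91 mm at its narrow +x end, which goes in first; about 250 g. +x points the way it slides shut, z up. At the start it lies flat on the shelf, handle up.
- pull_c (a point): Centre of the lid's black handle block: 14 mm (lid x) x 44 mm (lid y) x 36 mm high, over the middle of the lid, its centre 28 mm above the lid's centre and 24 mm above its top face; pinch it from above across the 14 mm. Same axes as the lid.
- lid_pull (a joint): Travel of the lid's handle in the lid's -x (opening) direction, m: 0 at rest, at most 0.008. The handle is sprung, 1 N per mm, so it shows how hard the lid is tugged; pushing the lid shut keeps it at 0. The check is a tug of about 5 N, i.e. 5 mm, held for half a second.
- plug0_c (a point): Centre of a white ceramic filter plug: a cylinder 24 mm across and 30 mm high, standing upright on the shelf at the start (z along its axis), 35 g. Between three and five such plugs are present.
- plug1_c (a point): Centre of a white ceramic filter plug: a cylinder 24 mm across and 30 mm high, standing upright on the shelf at the start (z along its axis), 35 g. Between three and five such plugs are present.
- plug2_c (a point): Centre of a white ceramic filter plug: a cylinder 24 mm across and 30 mm high, standing upright on the shelf at the start (z along its axis), 35 g. Between three and five such plugs are present.
- plug3_c (a point): Centre of a white ceramic filter plug: a cylinder 24 mm across and 30 mm high, standing upright on the shelf at the start (z along its axis), 35 g. Between three and five such plugs are present.
- plug4_c (a point): Centre of a white ceramic filter plug: a cylinder 24 mm across and 30 mm high, standing upright on the shelf at the start (z along its axis), 35 g. Between three and five such plugs are present.
- jar: Bystander: amber glass screw-top jar, 68 mm across, 90 mm high. Origin: underside. To be left where it is.
- cone: Bystander: red plastic feeding cone, 64 mm across, 62 mm high. Origin: underside. To be left where it is.
- container: Bystander: grey ceramic lidded container for bio balls, 88 mm across, 95 mm high. Origin: underside. To be left where it is.
- tweezer: Bystander: steel curved tweezer lying flat, about 165 mm along its x, 8 mm high. Origin: underside. To be left where it is.
- scraper: Bystander: pale green plastic algae scraper handle lying flat, 185 mm along its x (-80 to +105), 60 mm wide at its +x end, 14 mm high. Origin: underside. To be left where it is.
- tin: Bystander: small aluminium food tin, 52 mm across, 50 mm high. Origin: underside. To be left where it is.
Things that resemble listed ones, but are neither listed nor needed, are in the scene too. What is shaped like the part that bears plug3_c but orange or pink is not meant.

How it is judged:
On the way, in this order (a step that is already met when the one before it is completed fails the run):
1. the turntable is turned out to its stop (value of joint swivel above 1.5 rad), for 0.2 s.
2. all plugs are inside the box (x of plug0_c in the frame of box_o between -0.079 and 0.079 m and y of plug0_c in the frame of box_o between -0.042 and 0.042 m and z of plug0_c in the frame of box_o between 0 and 0.042 m and x of plug1_c in the frame of box_o between -0.079 and 0.079 m and y of plug1_c in the frame of box_o between -0.042 and 0.042 m and z of plug1_c in the frame of box_o between 0 and 0.042 m and x of plug2_c in the frame of box_o between -0.079 and 0.079 m and y of plug2_c in the frame of box_o between -0.042 and 0.042 m and z of plug2_c in the frame of box_o between 0 and 0.042 m and x of plug3_c in the frame of box_o between -0.079 and 0.079 m and y of plug3_c in the frame of box_o between -0.042 and 0.042 m and z of plug3_c in the frame of box_o between 0 and 0.042 m and x of plug4_c in the frame of box_o between -0.079 and 0.079 m and y of plug4_c in the frame of box_o between -0.042 and 0.042 m and z of plug4_c in the frame of box_o between 0 and 0.042 m), for 0.2 s.
3. the lid is slid home and wedged over the plugs (all of step 2 and x of lid_c in the frame of box_o between -0.004 and 0.012 m and y of lid_c in the frame of box_o between -0.005 and 0.005 m and z of lid_c in the frame of box_o between 0.046 and 0.053 m and angle between the x axis of lid_c and the x axis of box_o, either way round below 0.06 rad), for 0.3 s.
4. the handle is tugged back (over 3.5 N) and the lid stays home (x of lid_c in the frame of box_o between -0.004 and 0.012 m and y of lid_c in the frame of box_o between -0.005 and 0.005 m and z of lid_c in the frame of box_o between 0.046 and 0.053 m and angle between the x axis of lid_c and the x axis of box_o, either way round below 0.06 rad and value of joint lid_pull above 0.0035 m), for 0.3 s.
At the end, for the whole second after the job is handed in: Every plug present is in the box's cavity; the lid is home in its way (-4 to +12 mm along it, 5 mm sideways, seated on the ledge, aligned within 3.4 deg), its handle released and sprung back (under 1.5 mm); the turntable is at its stowed stop (within 0.06 rad) (all of step 3 and value of joint lid_pull below 0.0015 m and value of joint swivel below 0.06 rad); the robot touches nothing.
It fails at once if a bystander (jar, cone, container, tweezer, scraper or tin) is moved more than 3 cm (distance of any of jar, cone, container, tweezer, scraper, tin from where it was at the start of the episode above 0.03 m).
Of plug0, plug1, plug2, plug3, plug4 only 3 to 5 are there at a start; the rules pass over those that are not, and their reading is None.
At some moment in a run one of plug0, plug1, plug2, plug3, plug4 may be knocked a few centimetres aside while the robot is not near it.
Once in a run the grip may slacken for a moment while it holds something.
It also fails if it takes over 210 s, if anything falls off the work surface, if the arm or the gripper's body presses on something with over 40 N, if the wrist force passes 120 N, or if a joint passes its speed limit or range.

## Working session

There is one attempt and no reset: what is moved stays moved. The work goes in short steps, Python scripts to look and compute and a tool call to move; the robot and the scene stay as the last step left them, time stands still between calls to the robot, and variables do not carry over. Pictures are saved under pics/ and viewed, about 12 in all and at most 16, crops included, and the job is handed in when it is done.

Besides the shell and the picture viewer there is one more tool, called after "Request:" as name(argument=value, ...) on one line, values as JSON. send_rows: Moves the arm, as the interface text tells. Shift numbers are shares of 150 mm and turn numbers shares of 180 degrees, none past 1 either way. Its arguments: {"type":"object","properties":{"deltas":{"type":"array","items":{"type":"array","items":{"type":"number"}}},"squeeze":{"type":"number"}},"required":["deltas"]}

```bash
ls; mkdir -p pics
python3 - <<'E'
from bench import r
import cv2
o=r.get_obs();print(o)
ims=[]
for n in("scene","top"):
    f=r.grab_frame(n);cv2.imwrite(f"pics/{n}0.png",f["pixels"][:,:,::-1]);print(n,f["camera_matrix"].tolist(),f["rvec"],f["tvec"])
E
```

```text
pics
{'clock': 0.0, 'joints': array([ 1.18988712,  0.47785041,  0.02232987,  1.55647313, -0.01147327,
        1.10930313, -0.08313615]), 'qvel': array([-0.00026403, -0.00011817, -0.00042219,  0.00093361, -0.00059138,
       -0.00149322, -0.0013099 ]), 'tau': array([ 6.95931249e-04, -5.96446359e+01,  1.60811082e+00, -2.81195712e+01,
        1.24722230e-02,  9.30440932e-03, -2.54498178e-05]), 'tcp_pos': array([ 0.18169652, -0.64947597,  0.24128264]), 'orientation': array([-3.11056827e+00, -4.26956444e-01,  6.59207289e-04]), 'contact_force': array([-0.38798344,  0.1356318 , -0.47699802]), 'moment': array([0.00528069, 0.03139085, 0.0181046 ]), 'grip_width': 0.08545642538682964}
scene [[416.59980096064857, 0.0, 267.0369378453253], [0.0, 416.59980096064857, 194.08606738656275], [0.0, 0.0, 1.0]] [ 2.07444433  1.15167309 -0.49275732] [-0.24012568 -0.29096399  1.49346675]
top [[455.1341148793555, 0.0, 252.57757665973125], [0.0, 455.1341148793555, 188.3047943272119], [0.0, 0.0, 1.0]] [ 2.12877225 -2.10772254  0.20912466] [-0.09347478  0.5955147   1.19010184]
```

View pics/top0.png

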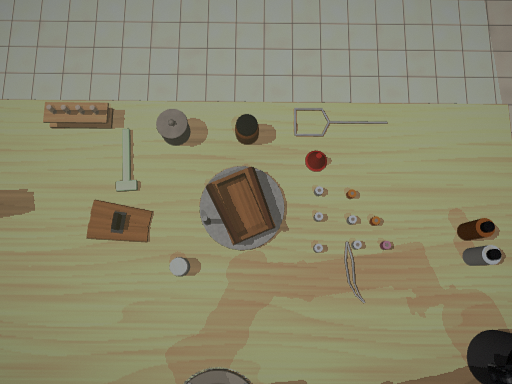

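View pics/scene0.png

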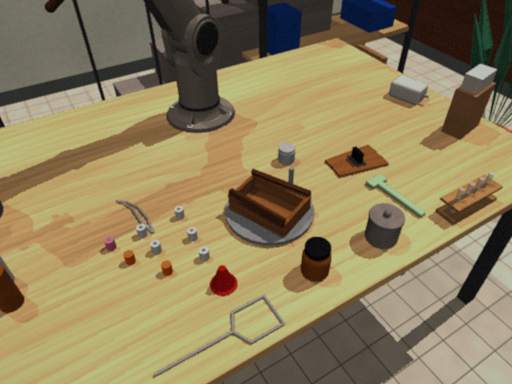

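```bash
cat > h.py <<'E'
import numpy as np, cv2
from scipy.spatial.transform import Rotation as Rot
from bench import r
def cam(f):
    R=cv2.Rodrigues(np.array(f["rvec"],float))[0]; return np.array(f["camera_matrix"]),R,np.array(f["tvec"],float).ravel()
def ray(f,uv):
    K,R,t=cam(f); uv=np.atleast_2d(np.array(uv,float)); d=np.c_[uv,np.ones(len(uv))]@np.linalg.inv(K).T@R; return -R.T@t,d
def plane(f,uv,z):
    c,d=ray(f,uv); s=(z-c[2])/d[:,2]; return c+d*s[:,None]
def tri(fa,ua,fb,ub):
    ca,da=ray(fa,ua);cb,db=ray(fb,ub);out=[]
    for a,b in zip(da,db):
        a=a/np.linalg.norm(a);b=b/np.linalg.norm(b)
        s=np.linalg.lstsq(np.c_[a,-b],cb-ca,rcond=None)[0]
        p,q=ca+a*s[0],cb+b*s[1]; out.append([*(p+q)/2*1,np.linalg.norm(p-q)])
    return np.array(out)
def proj(f,P):
    K,R,t=cam(f); return cv2.projectPoints(np.atleast_2d(np.array(P,float)),R,t,K,None)[0].reshape(-1,2)
def blobs(mask,amin,amax=1e9):
    n,l,s,c=cv2.connectedComponentsWithStats(mask.astype(np.uint8))
    return [(c[i],s[i,4],s[i,:4]) for i in range(1,n) if amin<=s[i,4]<=amax]
def hsv(f): return cv2.cvtColor(f["pixels"],cv2.COLOR_RGB2HSV)
def save(f,name,box=None,k=1):
    im=f["pixels"][:,:,::-1]
    if box: x0,y0,x1,y1=box; im=im[y0:y1,x0:x1]
    cv2.imwrite("pics/"+name+".png",cv2.resize(im,None,fx=k,fy=k,interpolation=cv2.INTER_CUBIC))
def st():
    o=r.get_obs();R=Rot.from_rotvec(o["orientation"]).as_matrix()
    print("t%.2f tcp"%o["clock"],o["tcp_pos"].round(4),"yaw %.1f"%np.degrees(np.arctan2(R[1,0],R[0,0])),"zax",R[:,2].round(3),"F",o["contact_force"].round(1),"w %.4f"%o["grip_width"],"q",o["joints"].round(2)); return o,R
def go(p,yaw=None):
    "tool-frame shift and turn shares from here to world p, tool x at yaw deg, pointing down"
    o,R=st(); d=R.T@(np.array(p)-o["tcp_pos"])/.15
    if yaw is None: yaw=np.degrees(np.arctan2(R[1,0],R[0,0]))
    y=np.radians(yaw);T=np.array([[np.cos(y),np.sin(y),0],[np.sin(y),-np.cos(y),0],[0,0,-1]])
    print("shift",d.round(3),"turn",(Rot.from_matrix(R.T@T).as_rotvec()/np.pi).round(3))
E
python3 - <<'E'
from h import *
import pickle
t=r.grab_frame("top");s=r.grab_frame("scene");pickle.dump((t,s),open("f0.pkl","wb"))
h=hsv(t)
print("plugs top");
m=(h[...,1]<60)&(h[...,2]>120);m[:105]=0
for c,a,b in blobs(m,15): print(c.round(1),a,b,plane(t,c,.03)[0].round(3))
hs=hsv(s);m=(hs[...,1]<60)&(hs[...,2]>120);m[:170]=0;m[300:]=0
print("scene")
for c,a,b in blobs(m,15): print(c.round(1),a,b,plane(s,c,.02)[0].round(3))
save(t,"box0",(190,155,300,260),7); save(t,"lid0",(75,190,195,285),6)
E
```

```text
plugs top
[ 11.8 105.2] 30 [  0 105  24   2] [0.842 0.616 0.03 ]
[ 33.3 105.5] 32 [ 25 105  19   2] [0.842 0.553 0.03 ]
[ 48.1 106.5] 15 [ 46 105   5   4] [0.839 0.51  0.03 ]
[ 62.8 106.7] 18 [ 61 105   5   5] [0.839 0.467 0.03 ]
[ 77.2 106.8] 17 [ 75 105   5   5] [0.839 0.425 0.03 ]
[ 91.5 107.1] 15 [ 90 105   4   5] [0.838 0.383 0.03 ]
[173.6 126.5] 2402 [ 78 105 215  86] [0.782 0.142 0.03 ]
[307.6 119.2] 348 [285 105  44  31] [ 0.808 -0.245  0.03 ]
[462.3 118. ] 1641 [390 105 122  27] [ 0.816 -0.693  0.03 ]
[ 16.1 114.9] 119 [  0 113  43   5] [0.812 0.6   0.03 ]
[357.6 121.5] 102 [330 119  57   4] [ 0.802 -0.389  0.03 ]
[217.6 123.7] 174 [201 120  31   8] [0.791 0.015 0.03 ]
[282.2 127.2] 48 [274 126  19   3] [ 0.783 -0.171  0.03 ]
[304.3 127.5] 26 [298 127  14   2] [ 0.782 -0.235  0.03 ]
[ 47.  130.4] 299 [  0 129 111   5] [0.766 0.506 0.03 ]
[148.7 130.8] 23 [141 130  17   3] [0.768 0.213 0.03 ]
[218.6 134.7] 109 [207 131  28   8] [0.758 0.012 0.03 ]
[149.1 136.2] 125 [133 133  31   6] [0.752 0.211 0.03 ]
[284.9 132.6] 34 [277 132  16   3] [ 0.767 -0.179  0.03 ]
[333.8 133.6] 57
[... 1821 characters left out ...]
75 0.02 ]
[411.9 205.2] 73 [399 197  24  17] [0.749 0.276 0.02 ]
[388.6 215.2] 489 [371 204  34  24] [0.744 0.195 0.02 ]
[178.3 208.7] 47 [174 206   9   7] [ 0.431 -0.266  0.02 ]
[144.1 225.9] 102 [136 214  18  18] [ 0.443 -0.365  0.02 ]
[304.5 226. ] 80 [294 216  20  21] [ 0.658 -0.017  0.02 ]
[438.2 270.9] 4054 [360 216 141  84] [0.936 0.164 0.02 ]
[243.9 231.2] 221 [227 218  39  24] [ 0.592 -0.157  0.02 ]
[191.3 230.1] 57 [187 227  10   7] [ 0.519 -0.269  0.02 ]
[498.6 278.4] 1220 [473 238  39  62] [1.024 0.265 0.02 ]
[154.5 243.3] 62 [150 240  10   8] [ 0.512 -0.363  0.02 ]
[203.3 249.9] 71 [198 246  11   9] [ 0.593 -0.271  0.02 ]
[261.4 297.3] 28 [254 295  14   5] [ 0.781 -0.221  0.02 ]
```

View pics/box0.png

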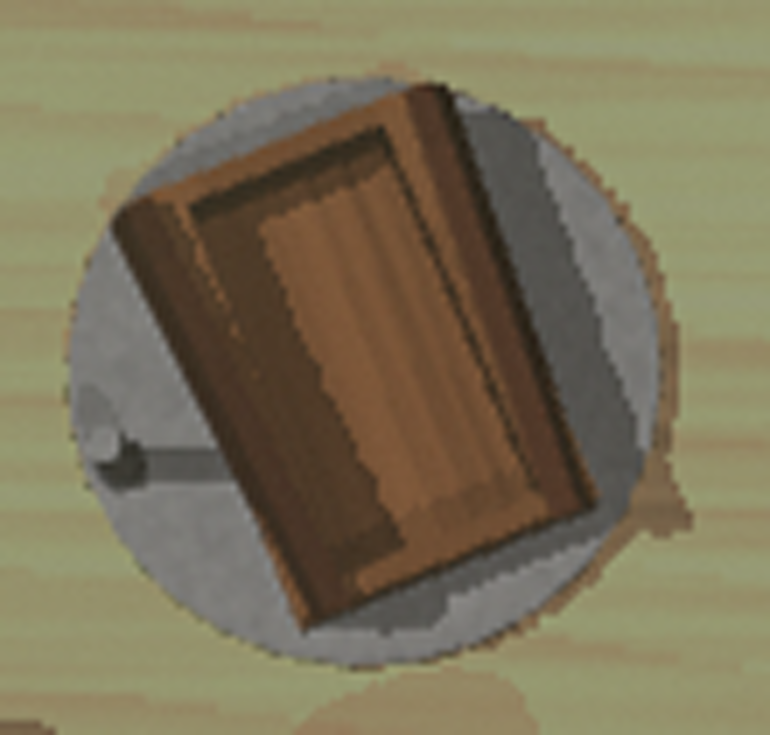

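View pics/lid0.png

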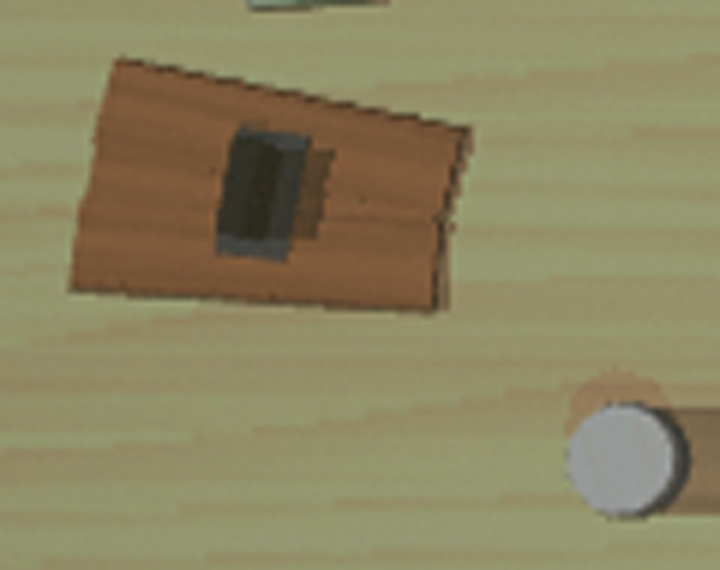

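Run:
```python
from h import *
import pickle
t,s=pickle.load(open("f0.pkl","rb"))
h=hsv(t)
# turntable circle: gray pixels region contour on its top plane
yy,xx=np.mgrid[:384,:512]
m=(h[...,1]<70)&((xx-242)**2+(yy-208)**2<52**2)
m=cv2.morphologyEx(m.astype(np.uint8),cv2.MORPH_OPEN,np.ones((3,3)))
pts=np.array([p[0] for c in cv2.findContours(m,0,1)[0] for p in cv2.convexHull(c)])
P=plane(t,pts,.016)[:,:2]
for _ in range(6):
    c=np.linalg.lstsq(np.c_[2*P,np.ones(len(P))],(P**2).sum(1),rcond=None)[0]; rad=np.sqrt(c[2]+c[:2]@c[:2]); e=abs(np.linalg.norm(P-c[:2],axis=1)-rad); P=P[e<max(.003,np.percentile(e,85))]
print("axis",c[:2].round(4),"rad",rad.round(4),len(P))
f=lambda L,k,o:np.array(L,float)/k+o-.5+.5/k
ctr=np.r_[c[:2],.016]
# peg top from two views
pg=f([[105,440]],7,[190,155]);print("peg z.086",plane(t,pg,.086).round(4))
# box rail outer top edges z=.076
bx=f([[115,215],[300,630],[440,85],[595,500]],7,[190,155]);Q=plane(t,bx,.075)
print(Q.round(3)); 
for a,b in((1,0),(3,2)): d=Q[a]-Q[b];d=-d;print("edge az",np.degrees(np.arctan2(-d[1],-d[0])))
print("mid",Q.mean(0))
pk=plane(t,pg,.086)[0]-ctr;print("peg r",np.linalg.norm(pk[:2]),"az",np.degrees(np.arctan2(pk[1],pk[0])))
L=plane(t,f([[118,60],[470,130],[437,312],[70,290]],6,[75,190]),.008);print("lid",L.round(3),np.linalg.norm(L-np.roll(L,-1,0),axis=1).round(3),"mid",L.mean(0).round(4))
d=(L[1]+L[2]-L[0]-L[3]);print("lid az",np.degrees(np.arctan2(d[1],d[0])))
print("campos",ray(t,[0,0])[0])
save(s,"sbox",(215,130,400,250),4)
```

```text
axis [ 0.5531 -0.0585] rad 0.1449 39
peg z.086 [[0.5111 0.0388 0.086 ]]
[[ 0.6    0.039  0.075]
 [ 0.441 -0.036  0.075]
 [ 0.653 -0.087  0.075]
 [ 0.491 -0.147  0.075]]
edge az -154.89636362642565
edge az -159.48931786974495
mid [ 0.54651274 -0.05768926  0.075     ]
peg r 0.1060107537578775 az 113.38487573128583
lid [[0.569 0.362 0.008]
 [0.538 0.194 0.008]
 [0.452 0.205 0.008]
 [0.46  0.376 0.008]] [0.171 0.086 0.172 0.11 ] mid [0.5048 0.2841 0.008 ]
lid az -96.76162896696515
campos [ 0.35259271 -0.08837412  1.28358329]
```

View pics/sbox.png

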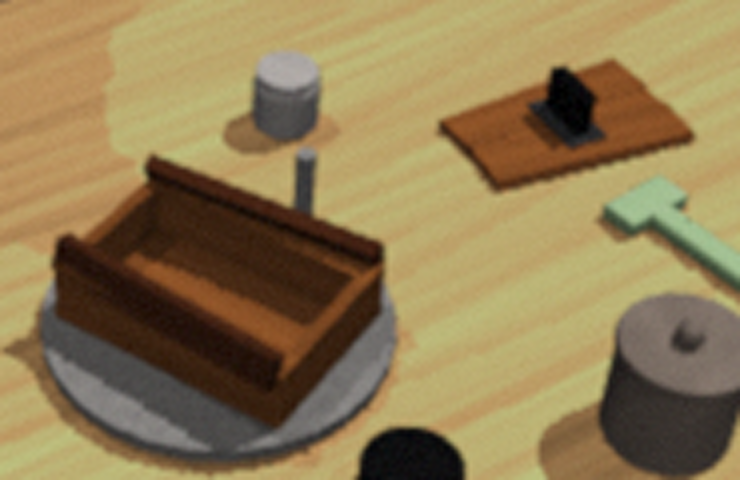

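Request:
send_rows(deltas=[[0.4, 0.84, -0.95, 0, 0, 0, 0], [0.4, 0.84, -0.95, 0, 0, 0, 0], [0.4, 0.84, -0.95, 0, 0, 0, 0], [0.4, 0.84, -0.95, 0, 0, 0, 0], [0.4, 0.84, -0.95, 0, 0, 0, 0], [0.4, 0.84, -0.95, 0, 0, 0, 0], [0.4, 0.84, -0.95, 0, 0, 0, 0]])

```text
clock: 0.78
tcp_pos: [0.2657, -0.4779, 0.2426]
orientation: [3.112, 0.432, 0.0]
contact_force: [-1.2, 0.0, 0.4]
grip_width: 0.0341
```

Request:
send_rows(deltas=[[0.4, 0.84, -0.95, 0, 0, 0, 0], [0.4, 0.84, -0.95, 0, 0, 0, 0], [0.4, 0.84, -0.95, 0, 0, 0, 0], [0.4, 0.84, -0.95, 0, 0, 0, 0], [0.4, 0.84, -0.95, 0, 0, 0, 0], [0.4, 0.84, -0.95, 0, 0, 0, 0], [0.4, 0.84, -0.95, 0, 0, 0, 0]])

```text
clock: 1.37
tcp_pos: [0.3481, -0.3083, 0.2425]
orientation: [3.111, 0.429, 0.0]
contact_force: [-0.2, -0.7, 0.8]
grip_width: 0.034
```

Run:
```python
from h import *
import pickle
st()
t,s=pickle.load(open("f0.pkl","rb"))
w=r.grab_frame("wrist");pickle.dump(w,open("w1.pkl","wb"));save(w,"w1")
print("disc ctr",plane(t,[[241.6,207.5]],.016))
print("peg",tri(t,[[204.6,217.4]],s,[[291.2,168.6]]))
print("handle",tri(t,[[117.7,221.2]],s,[[357.7,149.5]]))
print("wcam",ray(w,[0,0])[0])
for n,z,p in (("disc",.016,[.553,-.0585,.016]),("box",.075,[.5465,-.0577,.075]),("peg",.086,[.511,.039,.086])): print(n,proj(w,p))
```

```text
t1.37 tcp [ 0.3481 -0.3083  0.2425] yaw 15.7 zax [ 0.    -0.001 -1.   ] F [-0.2 -0.7  0.8] w 0.0340 q [ 0.75  0.14 -0.17  2.03  0.03  0.98 -0.74]
disc ctr [[ 0.54950302 -0.05715327  0.016     ]]
peg [[5.11617411e-01 3.92185757e-02 8.31267902e-02 4.03619629e-04]]
handle [[0.50611448 0.28367267 0.04754685 0.00933882]]
wcam [ 0.42740133 -0.28645511  0.37387194]
disc [[ 69.24251996 -97.41673489]]
box [[  21.3040183  -135.89024207]]
peg [[-120.49311467 -133.25230657]]
```

View pics/w1.png

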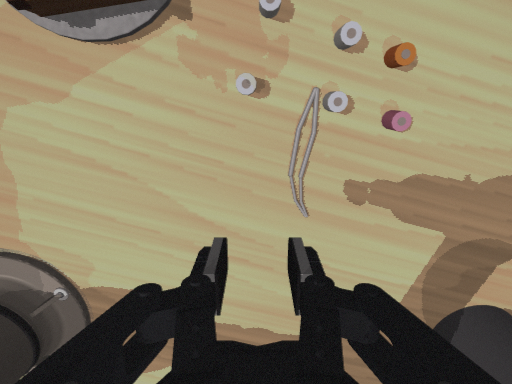

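Run:
```python
from h import *
import pickle
w=pickle.load(open("w1.pkl","rb"));t,s=pickle.load(open("f0.pkl","rb"))
uw=[[246,84],[336,102],[348,35],[269,5]]
ut=[[318.3,247.2],[357.3,243.7],[352.4,218.5],[318.6,215.6]]
print(plane(w,uw,.03).round(4)); print(tri(w,uw,t,ut).round(4))
go([.5113,.039,.20],112.5)
```

```text
[[ 0.4379 -0.2706  0.03  ]
 [ 0.4472 -0.3758  0.03  ]
 [ 0.5152 -0.3638  0.03  ]
 [ 0.5189 -0.2739  0.03  ]]
[[ 0.439  -0.2701  0.0242  0.0019]
 [ 0.4462 -0.367   0.0669  0.0027]
 [ 0.5243 -0.3724 -0.0057  0.0011]
 [ 0.5286 -0.2742  0.0015  0.005 ]]
t1.42 tcp [ 0.3474 -0.3093  0.2424] yaw 15.5 zax [ 0.    -0.001 -1.   ] F [-0.5 -0.6  0.2] w 0.0344 q [ 0.75  0.14 -0.17  2.03  0.03  0.98 -0.74]
shift [ 1.675 -1.945  0.281] turn [ 0.     0.    -0.539]
```

Request:
send_rows(deltas=[[0.4, 0.84, -0.97, 0, 0, 0, 0], [0.4, 0.84, -0.97, 0, 0, 0, 0], [0.4, 0.84, -0.97, 0, 0, 0, 0], [0.4, 0.84, -0.97, 0, 0, 0, 0], [0.4, 0.84, -0.97, 0, 0, 0, 0], [0.4, 0.84, -0.97, 0, 0, 0, 0]])

```text
clock: 1.92
tcp_pos: [0.4325, -0.1305, 0.2427]
orientation: [-3.11, -0.434, -0.004]
contact_force: [0.1, 0.4, 0.5]
grip_width: 0.0341
```

Request:
send_rows(deltas=[[0.4, 0.84, -0.97, 0.3, 0, 0, -0.54], [0.4, 0.84, -0.97, 0.3, 0, 0, -0.54], [0.4, 0.84, -0.97, 0.3, 0, 0, -0.54], [0.4, 0.84, -0.97, 0.3, 0, 0, -0.54], [0.4, 0.84, -0.97, 0.3, 0, 0, -0.54], [0.4, 0.84, -0.97, 0.3, 0, 0, -0.54], [0.4, 0.84, -0.97, 0.3, 0, 0, -0.54], [0.4, 0.84, -0.97, 0.3, 0, 0, -0.54], [0.4, 0.84, -0.97, 0.3, 0, 0, -0.54], [0.4, 0.84, -0.97, 0.3, 0, 0, -0.54], [0.4, 0.84, -0.97, 0.3, 0, 0, -0.54], [0.4, 0.84, -0.97, 0.3, 0, 0, -0.54], [0.4, 0.84, -0.97, 0.3, 0, 0, -0.54], [0.4, 0.84, -0.97, 0.3, 0, 0, -0.54], [0.4, 0.84, -0.97, 0.3, 0, 0, -0.54], [0.4, 0.84, -0.97, 0.3, 0, 0, -0.54]])

```text
clock: 3.25
tcp_pos: [0.5127, 0.0379, 0.1969]
orientation: [-1.746, -2.611, 0.001]
contact_force: [-1.0, -0.4, 0.0]
grip_width: 0.0345
```

Run:
```python
from h import *
import pickle
go([.5113,.039,.058],112.5)
w=r.grab_frame("wrist");pickle.dump(w,open("w2.pkl","wb"));save(w,"w2");print(proj(w,[.5113,.039,.086]))
```

```text
t3.25 tcp [0.5127 0.0379 0.1969] yaw 112.5 zax [-0. -0. -1.] F [-1.  -0.4  0. ] w 0.0345 q [ 0.41  0.35 -0.74  1.94  0.29  0.95 -0.07]
shift [ 0.01  -0.005  0.926] turn [-0.  0. -0.]
[[257.20166755 191.92155227]]
```

View pics/w2.png

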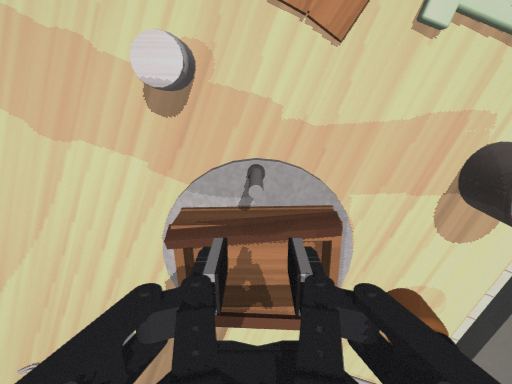

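Request:
send_rows(deltas=[[0.4, 0.01, 0, 0.3, 0, 0, 0], [0.4, 0.01, 0, 0.6, 0, 0, 0], [0.4, 0.01, 0, 0.8, 0, 0, 0], [0.4, 0.01, 0, 0.92, 0, 0, 0], [0.4, 0.01, 0, 0.92, 0, 0, 0], [0, 0.01, 0, 0.92, 0, 0, 0], [0, 0.01, 0, 0.92, 0, 0, 0], [0, 0.01, 0, 0.92, 0, 0, 0], [0, 0.01, 0, 0.92, 0, 0, 0], [0, 0.01, 0, 0.92, 0, 0, 0]], squeeze=30)

```text
clock: 4.13
tcp_pos: [0.5119, 0.0416, 0.0601]
orientation: [1.738, 2.616, 0.001]
contact_force: [-0.3, -0.7, -3.0]
grip_width: 0.0128
```

Run:
```python
from h import *
import pickle
o,R=st();w=r.grab_frame("wrist");save(w,"w3")
p=o["tcp_pos"];c=np.array([.5495,-.0572])
print("r",np.linalg.norm(p[:2]-c),"az",np.degrees(np.arctan2(*(p[:2]-c)[::-1])))
for a in range(7,106,7):
    an=np.radians(a);d=np.array([[np.cos(an),-np.sin(an)],[np.sin(an),np.cos(an)]])@(p[:2]-c)+c-p[:2]
    print(a,(R.T@np.r_[d,0]/.15).round(3),round(-a/180,3))
```

```text
t4.13 tcp [0.5119 0.0416 0.0601] yaw 112.8 zax [ 0.001 -0.    -1.   ] F [-0.3 -0.7 -3. ] w 0.0128 q [ 0.29  0.55 -0.62  2.05  0.49  0.69 -0.25]
r 0.10575186433191525 az 110.83859654899457
7 [-0.002 -0.086 -0.   ] -0.039
14 [-0.015 -0.171 -0.   ] -0.078
21 [-0.038 -0.254 -0.   ] -0.117
28 [-0.071 -0.334 -0.   ] -0.156
35 [-0.114 -0.408 -0.   ] -0.194
42 [-0.165 -0.478 -0.   ] -0.233
49 [-0.224 -0.54  -0.   ] -0.272
56 [-0.291 -0.595 -0.   ] -0.311
63 [-0.363 -0.641 -0.   ] -0.35
70 [-0.441 -0.678 -0.   ] -0.389
77 [-0.523 -0.705 -0.   ] -0.428
84 [-0.607 -0.722 -0.   ] -0.467
91 [-0.693 -0.729 -0.   ] -0.506
98 [-0.779 -0.725 -0.   ] -0.544
105 [-0.864 -0.711 -0.   ] -0.583
```

Request:
send_rows(deltas=[[0, 0, -0.04, 0, 0, 0, -0.02], [0, 0, -0.09, 0, 0, 0, -0.04], [0, -0.02, -0.17, 0, 0, 0, -0.08], [0, -0.04, -0.25, 0, 0, 0, -0.12], [0, -0.07, -0.33, 0, 0, 0, -0.155], [0, -0.115, -0.41, 0, 0, 0, -0.195], [0, -0.165, -0.48, 0, 0, 0, -0.235], [0, -0.225, -0.54, 0, 0, 0, -0.27], [0, -0.29, -0.595, 0, 0, 0, -0.31], [0, -0.365, -0.64, 0, 0, 0, -0.35], [0, -0.44, -0.68, 0, 0, 0, -0.39], [0, -0.44, -0.68, 0, 0, 0, -0.39], [0, -0.44, -0.68, 0, 0, 0, -0.39], [0, -0.44, -0.68, 0, 0, 0, -0.39]])

```text
clock: 5.35
tcp_pos: [0.4453, -0.0603, 0.0601]
orientation: [-0.079, 3.137, -0.002]
contact_force: [4.5, -3.8, -8.5]
grip_width: 0.0129
```

Run:
```python
from h import *
o,R=st()
p=o["tcp_pos"];c=np.array([.5495,-.0572])
print("r",np.linalg.norm(p[:2]-c),"az",np.degrees(np.arctan2(*(p[:2]-c)[::-1])))
for a in range(4,30,4):
    an=np.radians(a);d=np.array([[np.cos(an),-np.sin(an)],[np.sin(an),np.cos(an)]])@(p[:2]-c)+c-p[:2]
    print(a,(R.T@np.r_[d,0]/.15).round(3),round(-a/180,3))
```

```text
t5.35 tcp [ 0.4453 -0.0603  0.0601] yaw -177.1 zax [ 0.004 -0.001 -1.   ] F [ 4.5 -3.8 -8.5] w 0.0129 q [ 0.75  0.57 -0.92  2.18  0.71  0.72  0.97]
r 0.10420009645437994 az -178.2989347215751
4 [-0.001 -0.048  0.   ] -0.022
8 [-0.005 -0.097  0.   ] -0.044
12 [-0.012 -0.145  0.   ] -0.067
16 [-0.023 -0.192  0.   ] -0.089
20 [-0.037 -0.238  0.   ] -0.111
24 [-0.054 -0.284  0.001] -0.133
28 [-0.075 -0.328  0.001] -0.156
```

Request:
send_rows(deltas=[[0, 0, -0.05, 0, 0, 0, -0.022], [0, -0.005, -0.1, 0, 0, 0, -0.044], [0, -0.005, -0.1, 0, 0, 0, -0.044], [0, -0.005, -0.1, 0, 0, 0, -0.044]])

```text
clock: 5.68
tcp_pos: [0.4468, -0.0747, 0.0601]
orientation: [-0.293, 3.124, -0.002]
contact_force: [5.7, -2.3, -7.9]
grip_width: 0.0131
```

Request:
send_rows(deltas=[[0, 0, -0.03, 0, 0, 0, -0.011], [0, 0, -0.05, 0, 0, 0, -0.022], [0, 0, -0.05, 0, 0, 0, -0.022], [0, 0, -0.05, 0, 0, 0, -0.022]])

```text
clock: 6.02
tcp_pos: [0.4481, -0.0812, 0.0601]
orientation: [-0.402, 3.112, -0.001]
contact_force: [6.5, -1.3, -7.5]
grip_width: 0.0131
```

Run:
```python
from h import *
o,R=st()
p=o["tcp_pos"];c=np.array([.5495,-.0572])
print("r",np.linalg.norm(p[:2]-c),"az",np.degrees(np.arctan2(*(p[:2]-c)[::-1])), "tangential F tool", R.T@o["contact_force"])
```

```text
t6.02 tcp [ 0.4481 -0.0812  0.0601] yaw -165.3 zax [ 0.004 -0.    -1.   ] F [ 6.5 -1.3 -7.5] w 0.0131 q [ 0.82  0.6  -0.96  2.16  0.74  0.75  1.19]
r 0.1042118721522768 az -166.65774044296768 tangential F tool [-5.96212139 -2.94837617  7.53517266]
```

Request:
send_rows(deltas=[[0, 0, -0.03, 0, 0, 0, -0.011], [0, 0, -0.05, 0, 0, 0, -0.022], [0, 0, -0.05, 0, 0, 0, -0.022], [0, 0, -0.05, 0, 0, 0, -0.022]])

```text
clock: 6.35
tcp_pos: [0.4488, -0.0819, 0.0602]
orientation: [-0.518, 3.094, 0.012]
contact_force: [1.5, 17.3, -4.9]
grip_width: 0.0132
```

Request:
send_rows(deltas=[[0, 0, -0.03, 0, 0, 0, -0.011], [0, 0, -0.05, 0, 0, 0, -0.022], [0, 0, -0.05, 0, 0, 0, -0.022], [0, 0, -0.05, 0, 0, 0, -0.022]])

```text
clock: 6.68
tcp_pos: [0.4494, -0.0818, 0.0601]
orientation: [-0.634, 3.071, 0.026]
contact_force: [-6.0, 37.9, -1.7]
grip_width: 0.0131
```

Run:
```python
from h import *
o,R=st()
p=o["tcp_pos"];c=np.array([.5495,-.0572])
print("r",np.linalg.norm(p[:2]-c),"az",np.degrees(np.arctan2(*(p[:2]-c)[::-1])), "tangential F tool", R.T@o["contact_force"])
```

```text
t6.68 tcp [ 0.4494 -0.0818  0.0601] yaw -156.7 zax [ 0.002  0.017 -1.   ] F [-6.  37.9 -1.7] w 0.0131 q [ 0.86  0.62 -1.    2.16  0.75  0.77  1.35]
r 0.10309979800250678 az -166.17184984298956 tangential F tool [-9.45014706 37.13956537  2.30779475]
```

Request:
send_rows(deltas=[[0, 0, 0.07, 0, 0, 0, 0.03], [0, 0, 0.07, 0, 0, 0, 0.03], [0.35, 0, 0.07, 0, 0, 0, 0.03], [0.35, 0, 0.07, 0, 0, 0, 0.03], [0.35, 0, 0.07, 0, 0, 0, 0.03], [0.35, 0, 0.07, -0.3, 0, 0, 0.03], [0.35, 0, 0.07, -0.6, 0, 0, 0.03], [0.35, 0, 0.07, -0.9, 0, 0, 0.03], [0.35, 0, 0.07, -0.9, 0, 0, 0.03]])

```text
clock: 7.43
tcp_pos: [0.449, -0.0852, 0.1996]
orientation: [-0.474, 3.099, -0.005]
contact_force: [1.6, -0.3, -0.5]
grip_width: 0.0297
```

Run:
```python
from h import *
import pickle
go([.44,-.27,.16],103.5)
w=r.grab_frame("wrist");t=r.grab_frame("top");s=r.grab_frame("scene");pickle.dump((w,t,s),open("f2.pkl","wb"));save(t,"t2",(190,140,400,270),3.5)
h=hsv(t);m=(h[...,1]<60)&(h[...,2]>120)
for c,a,b in blobs(m,35,90):
    if 300<c[0]<370 and 170<c[1]<260: print(c.round(1),a,b,plane(t,c,.03)[0].round(3))
```

```text
t7.43 tcp [ 0.449  -0.0852  0.1996] yaw -162.6 zax [ 0.007 -0.002 -1.   ] F [ 1.6 -0.3 -0.5] w 0.0297 q [ 1.06  0.4  -1.21  2.05  0.45  0.98  1.5 ]
shift [ 0.427 -1.157  0.266] turn [0.001 0.002 0.522]
[318.9 189.3] 52 [315 185   9   9] [ 0.601 -0.274  0.03 ]
[318.7 215.6] 54 [315 212   8   9] [ 0.527 -0.272  0.03 ]
[352.4 218.6] 56 [349 214   8  10] [ 0.519 -0.365  0.03 ]
```

View pics/t2.png

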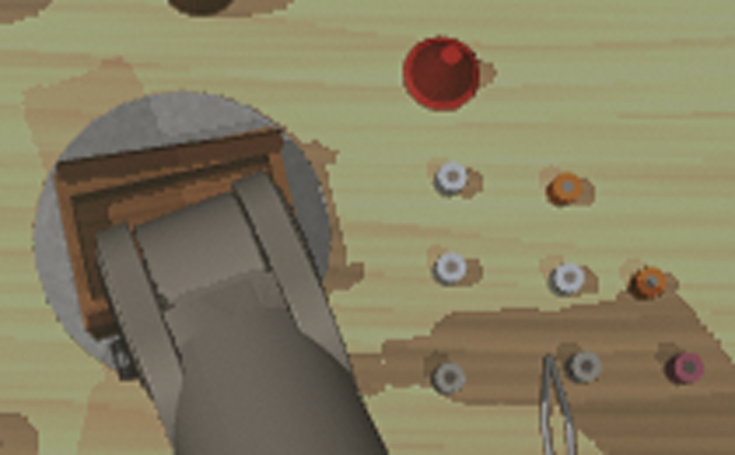

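Request:
send_rows(deltas=[[0.5, 0.2, -0.4, 0, 0, 0, 0.52], [0.5, 0.43, -1, 0.2, 0, 0, 0.52], [0.5, 0.43, -1, 0.2, 0, 0, 0.52], [0.5, 0.43, -1, 0.2, 0, 0, 0.52], [0.5, 0.43, -1, 0.2, 0, 0, 0.52], [0.5, 0.43, -1, 0.2, 0, 0, 0.52], [0.5, 0.43, -1, 0.2, 0, 0, 0.52], [0.5, 0.43, -1, 0.2, 0, 0, 0.52], [0.5, 0.43, -1, 0.2, 0, 0, 0.52], [0.5, 0.43, -1, 0.2, 0, 0, 0.52], [0.5, 0.43, -1, 0.2, 0, 0, 0.52], [0.5, 0.43, -1, 0.2, 0, 0, 0.52], [0.5, 0.43, -1, 0.2, 0, 0, 0.52], [0.5, 0.43, -1, 0.2, 0, 0, 0.52], [0.5, 0.43, -1, 0.2, 0, 0, 0.52]])

```text
clock: 8.83
tcp_pos: [0.4286, -0.2477, 0.1629]
orientation: [-1.933, -2.474, 0.002]
contact_force: [-0.6, 0.6, -0.1]
grip_width: 0.0427
```

Run:
```python
from h import *
import pickle
go([.439,-.27,.016],103.5)
w,t,s=pickle.load(open("f2.pkl","rb"))
f=lambda L:np.array(L,float)/3.5+[190,140]-.5+.5/3.5
E=plane(t,f([[58,165],[282,130],[88,338]]),.075);d=E[1]-E[0];print(E.round(3),"x az",np.degrees(np.arctan2(d[1],d[0])),"len",np.linalg.norm(d), "end az",np.degrees(np.arctan2(*(E[0]-E[2])[1::-1])))
w=r.grab_frame("wrist");t=r.grab_frame("top");pickle.dump((w,t),open("f3.pkl","wb"));save(w,"w4");save(t,"t3",(190,140,400,270),3.5)
print(proj(w,[[.439,-.27,.03],[.447,-.376,.03],[.517,-.365,.03],[.522,-.273,.03],[.601,-.274,.03]]))
h=hsv(w);m=(h[...,1]<60)&(h[...,2]>110)
for c,a,b in blobs(m,80,900): print(c.round(1),a,b,plane(w,c,.03)[0].round(3))
```

```text
t8.83 tcp [ 0.4286 -0.2477  0.1629] yaw 104.0 zax [-0.003  0.001 -1.   ] F [-0.6  0.6 -0.1] w 0.0427 q [ 1.01  0.37 -0.73  2.02  0.32  0.87  0.34]
shift [-0.163  0.033  0.979] turn [-0.001 -0.     0.003]
[[ 0.596  0.038  0.075]
 [ 0.626 -0.135  0.075]
 [ 0.463  0.011  0.075]] x az -80.3358947478803 len 0.17580788313270246 end az 11.31082502161953
[[262.88140708 209.34622426]
 [246.43680856 296.00237676]
 [308.95573805 300.69312651]
 [340.22801816 230.12445514]
 [411.13384948 247.46512338]]
[236.7  28.4] 589 [226   0  22  72] [ 0.378 -0.12   0.03 ]
[315.   15.7] 154 [313   0   7  37] [ 0.438 -0.096  0.03 ]
[497.3 124.5] 92 [488 121  21  12] [ 0.625 -0.138  0.03 ]
[ 92.  197.6] 180 [ 88 157   9  83] [ 0.271 -0.299  0.03 ]
[495.9 197.2] 324 [479 166  33  60] [ 0.659 -0.202  0.03 ]
[284.7 212.5] 279 [269 174  34  84] [ 0.461 -0.268  0.03 ]
[380.3 234.9] 763 [354 181  54 110] [ 0.564 -0.268  0.03 ]
[428.3 206.2] 255 [416 185  27  47] [ 0.599 -0.227  0.03 ]
[262.5 205. ] 558 [251 189  24  31] [ 0.437 -0.266  0.03 ]
[342.8 226.2] 525 [332 210  24  31] [ 0.523 -0.268  0.03 ]
[404.6 249.4] 684 [387 226  34  63] [ 0.595 -0.278  0.03 ]
[155.2 258. ] 560 [117 248  75  24] [ 0.341 -0.352  0.03 ]
[238.7 265.1] 338 [221 254  37  19] [ 0.43  -0.339  0.03 ]
[421.  281.5] 93 [410 257  25  46] [ 0.629 -0.311  0.03 ]
[439.4 302.4] 284 [426 277  26  49] [ 0.661 -0.331  0.03 ]
[247.5 296.7] 229 [238 289  20  17] [ 0.448 -0.377  0.03 ]
[492.1 326.8] 715 [469 289  43  73] [ 0.736 -0.348  0.03 ]
[ 59.8 330.4] 80 [ 58 313   5  31] [ 0.244 -0.477  0.03 ]
[503.5 365.6] 186 [494 350  18  31] [ 0.779 -0.399  0.03 ]
```

View pics/w4.png

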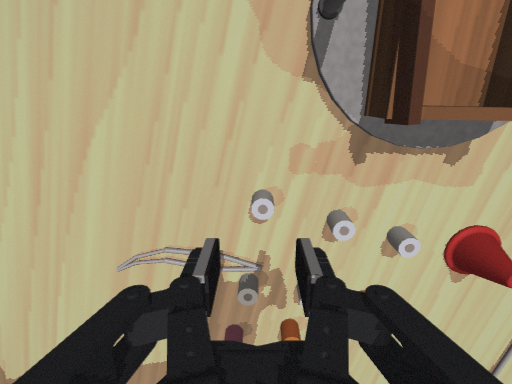

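Request:
send_rows(deltas=[[0.5, -0.16, 0.035, 0.1, 0, 0, 0], [0.5, -0.16, 0.035, 0.35, 0, 0, 0], [0.5, -0.16, 0.035, 0.6, 0, 0, 0], [0.5, -0.16, 0.035, 0.8, 0, 0, 0], [0.5, -0.16, 0.035, 0.93, 0, 0, 0], [0.5, -0.16, 0.035, 0.97, 0, 0, 0], [0.5, -0.16, 0.035, 0.97, 0, 0, 0], [0, -0.16, 0.035, 0.97, 0, 0, 0], [0, -0.16, 0.035, 0.97, 0, 0, 0], [0, -0.16, 0.035, 0.97, 0, 0, 0], [0, -0.16, 0.035, 0.97, 0, 0, 0], [0, -0.16, 0.035, 0.97, 0, 0, 0], [0, -0.16, 0.035, 0.7, 0, 0, 0], [0, -0.16, 0.035, 0.4, 0, 0, 0], [0, -0.16, 0.035, 0.1, 0, 0, 0], [0, -0.16, 0.035, 0, 0, 0, 0]], squeeze=40)

```text
clock: 10.27
tcp_pos: [0.4423, -0.2704, 0.169]
orientation: [1.934, 2.469, 0.001]
contact_force: [1.2, -1.0, -0.5]
grip_width: 0.0223
```

Run:
```python
from h import *
c=np.array([.5495,-.0572]);a=np.radians(-78);X=np.array([np.cos(a),np.sin(a)])
print("slots",[(c+X*k).round(4).tolist() for k in (-.056,-.028,0,.028,.056)])
go([*(c-X*.056),.05],102)
```

```text
slots [[0.5379, -0.0024], [0.5437, -0.0298], [0.5495, -0.0572], [0.5553, -0.0846], [0.5611, -0.112]]
t10.27 tcp [ 0.4423 -0.2704  0.169 ] yaw 103.9 zax [ 0.005 -0.003 -1.   ] F [ 1.2 -1.  -0.5] w 0.0223 q [ 1.03  0.4  -0.73  1.96  0.34  0.9   0.36]
shift [1.585 1.043 0.791] turn [0.001 0.001 0.01 ]
```

Request:
send_rows(deltas=[[0, 0.3, 0.2, 0, 0, 0, 0], [0, 0.6, 0.4, 0, 0, 0, 0], [0, 0.85, 0.6, 0, 0, 0, 0], [0, 1, 0.65, 0, 0, 0, 0], [0, 1, 0.65, 0, 0, 0, 0]])

```text
clock: 10.68
tcp_pos: [0.5011, -0.0939, 0.1657]
orientation: [1.928, 2.479, 0.006]
contact_force: [-0.3, -0.2, -0.4]
grip_width: 0.0229
```

Request:
send_rows(deltas=[[0, 0.3, 0.2, 0, 0, 0, 0], [0, 0.5, 0.35, 0, 0, 0, 0], [0, 0.58, 0.4, 0, 0, 0, 0], [0, 0.58, 0.4, 0.2, 0, 0, 0], [0, 0.58, 0.4, 0.4, 0, 0, 0], [0, 0.58, 0.4, 0.6, 0, 0, 0], [0, 0.58, 0.4, 0.75, 0, 0, 0], [0, 0.58, 0.4, 0.82, 0, 0, 0], [0, 0.58, 0.4, 0.82, 0, 0, 0]])

```text
clock: 11.43
tcp_pos: [0.5366, -0.0023, 0.0405]
orientation: [-1.937, -2.472, 0.001]
contact_force: [-0.2, -0.8, 0.2]
grip_width: 0.0223
```

Run:
```python
from h import *
go([.5379,-.0024,.044],102)
```

```text
t11.43 tcp [ 0.5366 -0.0023  0.0405] yaw 103.8 zax [-0.001 -0.    -1.   ] F [-0.2 -0.8  0.2] w 0.0223 q [ 0.4   0.63 -0.65  2.    0.58  0.71 -0.37]
shift [-0.003  0.008 -0.023] turn [-0.   -0.    0.01]
```

Request:
send_rows(deltas=[[0.38, 0, 0, 0, 0, 0, 0], [0.38, 0, 0, 0, 0, 0, 0], [0.38, 0, 0, 0, 0, 0, 0], [0.38, 0, 0, -0.25, 0, 0, 0], [0.38, 0, 0, -0.5, 0, 0, 0], [0.4, 0, 0, -0.75, 0, 0, 0], [0.5, -0.25, -0.1, -0.83, 0, 0, 0], [0.5, -0.5, -0.2, -0.83, 0, 0, 0], [0.5, -0.75, -0.3, -0.83, 0, 0, 0], [0.5, -1, -0.4, -0.83, 0, 0, 0], [0.5, -1, -0.4, -0.83, 0, 0, 0], [0.5, -1, -0.4, -0.83, 0, 0, 0]])

```text
clock: 12.43
tcp_pos: [0.5136, -0.1657, 0.1661]
orientation: [1.945, 2.466, -0.001]
contact_force: [0.2, 1.7, 0.1]
grip_width: 0.043
```

Run:
```python
from h import *
import pickle
go([.524,-.272,.017],103)
w=r.grab_frame("wrist");t=r.grab_frame("top");pickle.dump((w,t),open("f4.pkl","wb"))
print(proj(w,[[.439,-.27,.03],[.447,-.376,.03],[.517,-.365,.03],[.522,-.273,.03],[.601,-.274,.03]]))
a=np.hstack([w["pixels"],t["pixels"]])[:,:,::-1]; cv2.imwrite("pics/m4.png",cv2.resize(a,(800,300)))
```

```text
t12.43 tcp [ 0.5136 -0.1657  0.1661] yaw 103.5 zax [ 0.    -0.001 -1.   ] F [0.2 1.7 0.1] w 0.0430 q [ 0.79  0.45 -0.75  1.91  0.38  0.93  0.09]
shift [-0.704 -0.097  0.995] turn [-0.     0.     0.003]
[[168.58232326 259.24149714]
 [163.42303018 335.22497771]
 [222.28577038 338.85738141]
 [242.75073379 276.70255758]
 [310.76385144 291.27241587]]
```

View pics/m4.png

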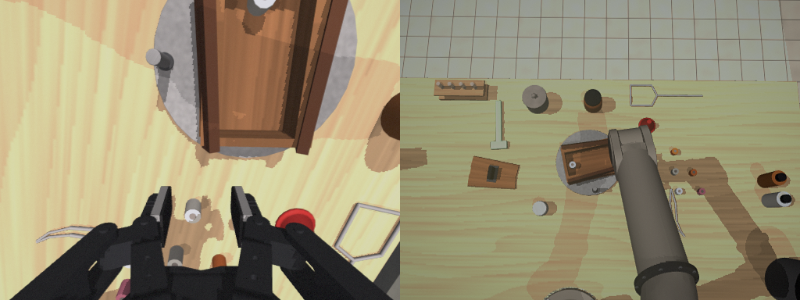

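Request:
send_rows(deltas=[[0.5, -0.25, -0.05, 0, 0, 0, 0], [0.5, -0.5, -0.09, 0, 0, 0, 0], [0.5, -0.7, -0.09, 0.1, 0, 0, 0], [0.5, -0.7, -0.09, 0.35, 0, 0, 0], [0.5, -0.7, -0.09, 0.6, 0, 0, 0], [0.5, -0.7, -0.09, 0.8, 0, 0, 0], [0.5, -0.7, -0.09, 0.93, 0, 0, 0], [0.5, -0.7, -0.09, 0.98, 0, 0, 0], [0.5, -0.7, -0.09, 0.98, 0, 0, 0], [0, -0.7, -0.09, 0.98, 0, 0, 0], [0, -0.7, -0.09, 0.98, 0, 0, 0], [0, -0.7, -0.09, 0.98, 0, 0, 0], [0, -0.7, -0.09, 0.98, 0, 0, 0], [0, -0.7, -0.09, 0.98, 0, 0, 0], [0, -0.7, -0.09, 0.7, 0, 0, 0], [0, -0.7, -0.09, 0.4, 0, 0, 0], [0, -0.7, -0.09, 0.1, 0, 0, 0], [0, -0.7, -0.09, 0, 0, 0, 0]])

```text
clock: 14.03
tcp_pos: [0.5283, -0.2678, 0.1711]
orientation: [1.934, 2.468, 0.002]
contact_force: [1.4, -0.0, -0.5]
grip_width: 0.0227
```

Run:
```python
from h import *
go([.5437,-.0298,.043],102.5)
```

```text
t14.03 tcp [ 0.5283 -0.2678  0.1711] yaw 103.8 zax [ 0.005 -0.003 -1.   ] F [ 1.4 -0.  -0.5] w 0.0227 q [ 0.9   0.51 -0.72  1.79  0.4   0.98  0.27]
shift [1.52  0.475 0.85 ] turn [0.001 0.001 0.007]
```

Request:
send_rows(deltas=[[0, 0.25, 0.1, 0, 0, 0, 0], [0, 0.5, 0.2, 0, 0, 0, 0], [0, 0.75, 0.25, 0, 0, 0, 0], [0, 0.8, 0.3, 0, 0, 0, 0], [0, 0.8, 0.3, 0, 0, 0, 0]])

```text
clock: 14.45
tcp_pos: [0.5423, -0.1357, 0.1669]
orientation: [1.929, 2.478, 0.003]
contact_force: [0.9, -0.4, 1.0]
grip_width: 0.0224
```

Request:
send_rows(deltas=[[0, 0.25, 0.1, 0, 0, 0, 0], [0, 0.5, 0.17, 0, 0, 0, 0], [0, 0.72, 0.175, 0, 0, 0, 0], [0, 0.72, 0.175, 0.2, 0, 0, 0], [0, 0.72, 0.175, 0.4, 0, 0, 0], [0, 0.72, 0.175, 0.6, 0, 0, 0], [0, 0.72, 0.175, 0.75, 0, 0, 0], [0, 0.72, 0.175, 0.84, 0, 0, 0], [0, 0.72, 0.175, 0.84, 0, 0, 0]])

```text
clock: 15.2
tcp_pos: [0.5403, -0.0303, 0.0383]
orientation: [-1.938, -2.47, 0.004]
contact_force: [-0.1, 0.1, -1.3]
grip_width: 0.0227
```

Run:
```python
from h import *
go([.5437,-.0298,.043],102.5)
go([.517,-.365,.017],102.5)
```

```text
t15.20 tcp [ 0.5403 -0.0303  0.0383] yaw 103.8 zax [-0.003 -0.001 -1.   ] F [-0.1  0.1 -1.3] w 0.0227 q [ 0.44  0.63 -0.65  1.99  0.58  0.71 -0.32]
shift [-0.002  0.023 -0.032] turn [-0.001  0.     0.007]
t15.20 tcp [ 0.5403 -0.0303  0.0383] yaw 103.8 zax [-0.003 -0.001 -1.   ] F [-0.1  0.1 -1.3] w 0.0227 q [ 0.44  0.63 -0.65  1.99  0.58  0.71 -0.32]
shift [-2.13  -0.681  0.145] turn [-0.001  0.     0.007]
```

Request:
send_rows(deltas=[[0.38, 0, 0, 0, 0, 0, 0], [0.38, 0, 0, 0, 0, 0, 0], [0.38, 0, 0, 0, 0, 0, 0], [0.38, 0, 0, -0.25, 0, 0, 0], [0.38, 0, 0, -0.5, 0, 0, 0], [0.4, 0, 0, -0.75, 0, 0, 0], [0.45, -0.25, 0, -0.83, 0, 0, 0], [0.45, -0.5, 0, -0.83, 0, 0, 0], [0.45, -0.75, 0, -0.83, 0, 0, 0], [0.45, -0.9, 0, -0.83, 0, 0, 0], [0.45, -0.9, 0, -0.83, 0, 0, 0], [0.45, -0.9, 0, -0.83, 0, 0, 0]])

```text
clock: 16.2
tcp_pos: [0.5733, -0.1622, 0.1645]
orientation: [1.942, 2.468, -0.0]
contact_force: [0.3, 0.2, 0.3]
grip_width: 0.0386
```

Run:
```python
from h import *
go([.599,-.274,.018],103)
w=r.grab_frame("wrist");h=hsv(w);P=[[.517,-.365,.03],[.601,-.274,.03]];print(proj(w,P))
m=(h[...,1]<60)&(h[...,2]>110);m[:,:]&=1
for c,a,b in blobs(m,60,1500):
    if np.min(np.linalg.norm(proj(w,P)-c,axis=1))<40: print(c.round(1),a,b,plane(w,c,.028)[0].round(3))
s=r.grab_frame("scene");h=hsv(s);m=(h[...,1]<60)&(h[...,2]>120)
for c,a,b in blobs(m,25,150):
    if 100<c[0]<230 and 190<c[1]<270: print("sc",c.round(1),a,plane(s,c,.02)[0].round(3))
```

```text
t16.20 tcp [ 0.5733 -0.1622  0.1645] yaw 103.6 zax [ 0. -0. -1.] F [0.3 0.2 0.3] w 0.0386 q [ 0.71  0.53 -0.73  1.79  0.42  0.98  0.05]
shift [-0.764 -0.009  0.977] turn [0.    0.    0.003]
[[171.92259856 333.05625796]
 [258.4018559  284.43109134]]Traceback (most recent call last):
  File "<stdin>", line 4, in <module>
numpy._core._exceptions._UFuncOutputCastingError: Cannot cast ufunc 'bitwise_and' output from dtype('int64') to dtype('bool') with casting rule 'same_kind'
```

```bash
cat >> h.py <<'E'
def plugs(P):
    w=r.grab_frame("wrist");h=hsv(w);Q=proj(w,np.c_[P,np.full(len(P),.03)]);print("pred",Q.round(0).tolist())
    for c,a,b in blobs((h[...,1]<60)&(h[...,2]>110),60,1500):
        if np.min(np.linalg.norm(Q-c,axis=1))<40: print("wr",c.round(1),a,b,plane(w,c,.028)[0].round(3))
    s=r.grab_frame("scene");h=hsv(s)
    for c,a,b in blobs((h[...,1]<60)&(h[...,2]>120),25,150):
        if 100<c[0]<230 and 190<c[1]<270: print("sc",c.round(1),a,plane(s,c,.02)[0].round(3))
    return w
E
python3 - <<'E'
from h import *
plugs([[.517,-.365],[.601,-.274]])
E
```

```text
pred [[171.0, 334.0], [258.0, 286.0]]
wr [256.6 286.1] 294 [246 277  23  18] [ 0.6   -0.276  0.028]
sc [226.5 208.2] 31 [ 0.497 -0.156  0.02 ]
sc [154.5 243.3] 62 [ 0.512 -0.363  0.02 ]
sc [203.1 250.3] 43 [ 0.594 -0.272  0.02 ]
```

Request:
send_rows(deltas=[[0.45, -0.25, 0, 0, 0, 0, 0], [0.45, -0.5, 0, 0, 0, 0, 0], [0.45, -0.77, 0, 0.1, 0, 0, 0], [0.45, -0.77, 0, 0.35, 0, 0, 0], [0.45, -0.77, 0, 0.6, 0, 0, 0], [0.45, -0.77, 0, 0.8, 0, 0, 0], [0.45, -0.77, 0, 0.93, 0, 0, 0], [0.45, -0.77, 0, 0.97, 0, 0, 0], [0.45, -0.77, 0, 0.97, 0, 0, 0], [0, -0.77, 0, 0.97, 0, 0, 0], [0, -0.77, 0, 0.97, 0, 0, 0], [0, -0.77, 0, 0.97, 0, 0, 0], [0, -0.77, 0, 0.97, 0, 0, 0], [0, -0.77, 0, 0.97, 0, 0, 0], [0, -0.77, 0, 0.7, 0, 0, 0], [0, -0.77, 0, 0.4, 0, 0, 0], [0, -0.77, 0, 0.1, 0, 0, 0], [0, -0.77, 0, 0, 0, 0, 0]])

```text
clock: 17.85
tcp_pos: [0.6031, -0.2725, 0.1699]
orientation: [1.934, 2.468, 0.003]
contact_force: [0.6, 0.2, -0.3]
grip_width: 0.0223
```

Run:
```python
from h import *
go([.5495,-.0572,.042],102.5)
```

```text
t17.85 tcp [ 0.6031 -0.2725  0.1699] yaw 103.8 zax [ 0.006 -0.002 -1.   ] F [ 0.6  0.2 -0.3] w 0.0223 q [ 0.81  0.62 -0.69  1.62  0.44  1.05  0.23]
shift [ 1.482 -0.008  0.848] turn [0.002 0.001 0.007]
```

Request:
send_rows(deltas=[[0, 0.25, 0, 0, 0, 0, 0], [0, 0.5, 0, 0, 0, 0, 0], [0, 0.75, 0.01, 0, 0, 0, 0], [0, 0.8, 0.01, 0, 0, 0, 0], [0, 0.8, 0.01, 0, 0, 0, 0]])

```text
clock: 18.27
tcp_pos: [0.5734, -0.1511, 0.1652]
orientation: [1.93, 2.479, 0.001]
contact_force: [0.1, -0.3, 0.1]
grip_width: 0.0227
```

Request:
send_rows(deltas=[[0, 0.25, 0, 0, 0, 0, 0], [0, 0.5, 0, 0, 0, 0, 0], [0, 0.69, 0, 0, 0, 0, 0], [0, 0.69, 0, 0.2, 0, 0, 0], [0, 0.69, 0, 0.4, 0, 0, 0], [0, 0.69, 0, 0.6, 0, 0, 0], [0, 0.69, 0, 0.75, 0, 0, 0], [0, 0.69, 0, 0.82, 0, 0, 0], [0, 0.69, 0, 0.82, 0, 0, 0]])

```text
clock: 19.02
tcp_pos: [0.5489, -0.0559, 0.04]
orientation: [-1.938, -2.471, 0.002]
contact_force: [0.6, -0.3, -0.3]
grip_width: 0.0222
```

Run:
```python
from h import *
go([.5495,-.0572,.042],102.5)
go([.515,-.364,.165],102.5)
```

```text
t19.02 tcp [ 0.5489 -0.0559  0.04  ] yaw 103.8 zax [-0.002 -0.001 -1.   ] F [ 0.6 -0.3 -0.3] w 0.0222 q [ 0.49  0.64 -0.65  1.96  0.58  0.73 -0.27]
shift [-0.009  0.002 -0.013] turn [-0.001  0.     0.007]
t19.02 tcp [ 0.5489 -0.0559  0.04  ] yaw 103.8 zax [-0.002 -0.001 -1.   ] F [ 0.6 -0.3 -0.3] w 0.0222 q [ 0.49  0.64 -0.65  1.96  0.58  0.73 -0.27]
shift [-1.941 -0.71  -0.832] turn [-0.001  0.     0.007]
```

Request:
send_rows(deltas=[[0.38, 0, 0, 0, 0, 0, 0], [0.38, 0, 0, 0, 0, 0, 0], [0.38, 0, 0, 0, 0, 0, 0], [0.38, 0, 0, -0.25, 0, 0, 0], [0.38, 0, 0, -0.5, 0, 0, 0], [0.4, 0, 0, -0.75, 0, 0, 0], [0.5, -0.25, -0.15, -0.83, 0, 0, 0], [0.5, -0.5, -0.3, -0.83, 0, 0, 0], [0.5, -0.75, -0.4, -0.83, 0, 0, 0], [0.5, -1, -0.5, -0.83, 0, 0, 0], [0.5, -1, -0.5, -0.83, 0, 0, 0], [0.5, -1, -0.5, -0.83, 0, 0, 0]])

```text
clock: 20.02
tcp_pos: [0.511, -0.2227, 0.166]
orientation: [1.946, 2.465, -0.002]
contact_force: [0.4, 0.6, 0.7]
grip_width: 0.0429
```

Run:
```python
from h import *
go([.516,-.364,.018],103)
plugs([[.517,-.365],[.447,-.376]])
```

```text
t20.02 tcp [ 0.511  -0.2227  0.166 ] yaw 103.4 zax [ 0.    -0.002 -1.   ] F [0.4 0.6 0.7] w 0.0429 q [ 0.88  0.47 -0.74  1.87  0.39  0.94  0.19]
shift [-0.923 -0.186  0.988] turn [-0.     0.     0.002]
pred [[234.0, 302.0], [172.0, 298.0]]
wr [235.3 301.5] 231 [226 294  20  17] [ 0.518 -0.366  0.028]
sc [154.5 243.1] 30 [ 0.511 -0.363  0.02 ]
```

Request:
send_rows(deltas=[[0.5, -0.25, -0.05, 0, 0, 0, 0], [0.5, -0.5, -0.1, 0, 0, 0, 0], [0.5, -0.75, -0.15, 0, 0, 0, 0], [0.5, -0.93, -0.18, 0.1, 0, 0, 0], [0.5, -0.93, -0.18, 0.35, 0, 0, 0], [0.5, -0.93, -0.18, 0.6, 0, 0, 0], [0.5, -0.93, -0.18, 0.8, 0, 0, 0], [0.5, -0.93, -0.18, 0.93, 0, 0, 0], [0.5, -0.93, -0.18, 0.98, 0, 0, 0], [0.5, -0.93, -0.18, 0.98, 0, 0, 0], [0, -0.93, -0.18, 0.98, 0, 0, 0], [0, -0.93, -0.18, 0.98, 0, 0, 0], [0, -0.93, -0.18, 0.98, 0, 0, 0], [0, -0.93, -0.18, 0.98, 0, 0, 0], [0, -0.93, -0.18, 0.98, 0, 0, 0], [0, -0.93, -0.18, 0.7, 0, 0, 0], [0, -0.93, -0.18, 0.4, 0, 0, 0], [0, -0.93, -0.18, 0.1, 0, 0, 0], [0, -0.93, -0.18, 0, 0, 0, 0]])

```text
clock: 21.7
tcp_pos: [0.5211, -0.361, 0.1713]
orientation: [1.934, 2.468, 0.001]
contact_force: [0.4, -0.4, -0.2]
grip_width: 0.0222
```

Run:
```python
from h import *
go([.5553,-.0846,.042],102.5)
```

```text
t21.70 tcp [ 0.5211 -0.361   0.1713] yaw 103.8 zax [ 0.005 -0.003 -1.   ] F [ 0.4 -0.4 -0.2] w 0.0222 q [ 1.01  0.57 -0.69  1.69  0.42  1.02  0.41]
shift [1.739 0.658 0.857] turn [0.001 0.001 0.007]
```

Request:
send_rows(deltas=[[0, 0.25, 0.1, 0, 0, 0, 0], [0, 0.5, 0.2, 0, 0, 0, 0], [0, 0.75, 0.3, 0, 0, 0, 0], [0, 1, 0.4, 0, 0, 0, 0], [0, 1, 0.4, 0, 0, 0, 0]])

```text
clock: 22.12
tcp_pos: [0.5432, -0.19, 0.1674]
orientation: [-1.923, -2.484, -0.007]
contact_force: [-0.1, 1.5, -0.4]
grip_width: 0.022
```

Request:
send_rows(deltas=[[0, 0.25, 0.1, 0, 0, 0, 0], [0, 0.5, 0.2, 0, 0, 0, 0], [0, 0.75, 0.27, 0, 0, 0, 0], [0, 0.75, 0.27, 0.2, 0, 0, 0], [0, 0.75, 0.27, 0.4, 0, 0, 0], [0, 0.75, 0.27, 0.6, 0, 0, 0], [0, 0.75, 0.27, 0.75, 0, 0, 0], [0, 0.75, 0.27, 0.83, 0, 0, 0], [0, 0.75, 0.27, 0.83, 0, 0, 0]])

```text
clock: 22.87
tcp_pos: [0.5536, -0.0815, 0.0402]
orientation: [-1.937, -2.472, 0.002]
contact_force: [0.7, 0.2, -0.4]
grip_width: 0.0228
```

Run:
```python
from h import *
go([.5553,-.0846,.042],102.5)
go([.447,-.376,.165],102.5)
```

```text
t22.87 tcp [ 0.5536 -0.0815  0.0402] yaw 103.8 zax [-0.002 -0.    -1.   ] F [ 0.7  0.2 -0.4] w 0.0228 q [ 0.53  0.65 -0.65  1.94  0.57  0.74 -0.22]
shift [-0.023  0.006 -0.012] turn [-0.001 -0.     0.007]
t22.87 tcp [ 0.5536 -0.0815  0.0402] yaw 103.8 zax [-0.002 -0.    -1.   ] F [ 0.7  0.2 -0.4] w 0.0228 q [ 0.53  0.65 -0.65  1.94  0.57  0.74 -0.22]
shift [-1.736 -1.161 -0.831] turn [-0.001 -0.     0.007]
```

Request:
send_rows(deltas=[[0.38, 0, 0, 0, 0, 0, 0], [0.38, 0, 0, 0, 0, 0, 0], [0.38, 0, 0, 0, 0, 0, 0], [0.38, 0, 0, -0.25, 0, 0, 0], [0.38, 0, 0, -0.5, 0, 0, 0], [0.4, 0, 0, -0.75, 0, 0, 0], [0.5, -0.2, -0.2, -0.83, 0, 0, 0], [0.5, -0.4, -0.4, -0.83, 0, 0, 0], [0.5, -0.6, -0.6, -0.83, 0, 0, 0], [0.5, -0.8, -0.8, -0.83, 0, 0, 0], [0.5, -0.9, -0.95, -0.83, 0, 0, 0], [0.5, -0.9, -0.95, -0.83, 0, 0, 0], [0.5, -0.9, -0.95, -0.83, 0, 0, 0]])

```text
clock: 23.95
tcp_pos: [0.4465, -0.2488, 0.1662]
orientation: [1.944, 2.467, -0.002]
contact_force: [1.0, 1.0, 0.5]
grip_width: 0.043
```

Run:
```python
from h import *
go([.447,-.376,.018],103)
w=plugs([[.447,-.376]]);save(w,"w5",(120,180,400,384),2.5)
```

```text
t23.95 tcp [ 0.4465 -0.2488  0.1662] yaw 103.5 zax [-0.    -0.001 -1.   ] F [1.  1.  0.5] w 0.0430 q [ 1.01  0.4  -0.76  1.98  0.35  0.9   0.3 ]
shift [-0.824 -0.195  0.989] turn [-0.     0.     0.003]
pred [[232.0, 290.0]]
wr [234.1 260.4] 216 [223 253  25  13] [ 0.441 -0.339  0.028]
wr [234.2 282.9] 429 [224 267  21  32] [ 0.448 -0.368  0.028]
sc [133.1 213.5] 90 [ 0.385 -0.374  0.02 ]
sc [142.8 212.9] 28 [ 0.397 -0.352  0.02 ]
```

Request:
send_rows(deltas=[[0.5, -0.25, -0.05, 0, 0, 0, 0], [0.5, -0.5, -0.1, 0, 0, 0, 0], [0.5, -0.75, -0.15, 0, 0, 0, 0], [0.5, -0.83, -0.19, 0.1, 0, 0, 0], [0.5, -0.83, -0.19, 0.35, 0, 0, 0], [0.5, -0.83, -0.19, 0.6, 0, 0, 0], [0.5, -0.83, -0.19, 0.8, 0, 0, 0], [0.5, -0.83, -0.19, 0.93, 0, 0, 0], [0.5, -0.83, -0.19, 0.98, 0, 0, 0], [0.5, -0.83, -0.19, 0.98, 0, 0, 0], [0, -0.83, -0.19, 0.98, 0, 0, 0], [0, -0.83, -0.19, 0.98, 0, 0, 0], [0, -0.83, -0.19, 0.98, 0, 0, 0], [0, -0.83, -0.19, 0.98, 0, 0, 0], [0, -0.83, -0.19, 0.98, 0, 0, 0], [0, -0.83, -0.19, 0.7, 0, 0, 0], [0, -0.83, -0.19, 0.4, 0, 0, 0], [0, -0.83, -0.19, 0.1, 0, 0, 0], [0, -0.83, -0.19, 0, 0, 0, 0]])

```text
clock: 25.63
tcp_pos: [0.4517, -0.375, 0.171]
orientation: [1.934, 2.468, 0.0]
contact_force: [0.7, -0.4, -0.4]
grip_width: 0.0225
```

Run:
```python
from h import *
go([.5611,-.111,.042],102.5)
```

```text
t25.63 tcp [ 0.4517 -0.375   0.171 ] yaw 103.8 zax [ 0.005 -0.004 -1.   ] F [ 0.7 -0.4 -0.4] w 0.0225 q [ 1.12  0.5  -0.71  1.81  0.39  0.97  0.49]
shift [1.539 1.126 0.857] turn [0.001 0.001 0.007]
```

Request:
send_rows(deltas=[[0, 0.2, 0.15, 0, 0, 0, 0], [0, 0.4, 0.3, 0, 0, 0, 0], [0, 0.6, 0.45, 0, 0, 0, 0], [0, 0.8, 0.6, 0, 0, 0, 0], [0, 0.8, 0.6, 0, 0, 0, 0]])

```text
clock: 26.05
tcp_pos: [0.5122, -0.2273, 0.1674]
orientation: [1.923, 2.482, 0.008]
contact_force: [-0.4, 1.2, 0.5]
grip_width: 0.0225
```

Request:
send_rows(deltas=[[0, 0.2, 0.15, 0, 0, 0, 0], [0, 0.4, 0.3, 0, 0, 0, 0], [0, 0.6, 0.45, 0, 0, 0, 0], [0, 0.72, 0.54, 0, 0, 0, 0], [0, 0.72, 0.54, 0.2, 0, 0, 0], [0, 0.72, 0.54, 0.4, 0, 0, 0], [0, 0.72, 0.54, 0.6, 0, 0, 0], [0, 0.72, 0.54, 0.75, 0, 0, 0], [0, 0.72, 0.54, 0.83, 0, 0, 0], [0, 0.72, 0.54, 0.83, 0, 0, 0]])

```text
clock: 26.88
tcp_pos: [0.5613, -0.1121, 0.0405]
orientation: [-1.937, -2.472, 0.001]
contact_force: [-0.9, 0.1, -0.1]
grip_width: 0.0224
```

Run:
```python
from h import *
go([.5611,-.111,.042],102.5)
```

```text
t26.88 tcp [ 0.5613 -0.1121  0.0405] yaw 103.8 zax [-0.001 -0.    -1.   ] F [-0.9  0.1 -0.1] w 0.0224 q [ 0.57  0.67 -0.64  1.91  0.57  0.75 -0.15]
shift [ 0.008  0.    -0.01 ] turn [-0.    -0.     0.007]
```

Request:
send_rows(deltas=[[0.38, 0, 0, 0, 0, 0, 0], [0.38, 0, 0, 0, 0, 0, 0], [0.38, 0, 0, 0, 0, 0, 0], [0.38, 0, 0, -0.25, 0, 0, 0], [0.38, 0, 0, -0.5, 0, 0, 0], [0.4, 0, 0, -0.75, 0, 0, 0], [0.5, 0.25, 0, -0.9, 0, 0, 0], [0.5, 0.5, 0, -0.9, 0, 0, 0], [0.5, 0.75, 0, -0.9, 0, 0, 0], [0.5, 0.9, 0.1, -0.9, 0, 0, 0], [0.5, 0.9, 0.1, -0.9, 0, 0, 0]])

```text
clock: 27.8
tcp_pos: [0.5444, 0.0295, 0.1782]
orientation: [1.927, 2.48, 0.008]
contact_force: [0.2, -0.5, 0.2]
grip_width: 0.0426
```

Request:
send_rows(deltas=[[0.4, 0.25, 0, 0, 0, 0, -0.04], [0.4, 0.5, 0, 0, 0, 0, -0.08], [0.4, 0.75, 0, 0, 0, 0, -0.12], [0.4, 0.95, 0.1, 0, 0, 0, -0.16], [0.4, 0.95, 0.1, 0, 0, 0, -0.2], [0.4, 0.95, 0.1, 0, 0, 0, -0.24], [0.4, 0.95, 0.1, 0, 0, 0, -0.28], [0.4, 0.95, 0.1, 0, 0, 0, -0.32], [0.4, 0.95, 0.1, 0, 0, 0, -0.36], [0.4, 0.95, 0.1, 0, 0, 0, -0.385], [0.4, 0.95, 0.1, 0, 0, 0, -0.385], [0.4, 0.95, 0.1, 0, 0, 0, -0.385]])

```text
clock: 28.8
tcp_pos: [0.5246, 0.164, 0.1764]
orientation: [0.194, 3.136, 0.0]
contact_force: [-0.2, -0.6, 1.2]
grip_width: 0.0344
```

Run:
```python
from h import *
import pickle
go([.5055,.2845,.15],173.2)
w=r.grab_frame("wrist");t=r.grab_frame("top");s=r.grab_frame("scene");pickle.dump((w,t,s),open("f6.pkl","wb"))
cv2.imwrite("pics/m6.png",np.vstack([cv2.resize(t["pixels"][140:270,70:400],(790,311)),cv2.resize(w["pixels"],(384,288)).repeat(1,1) if 0 else np.hstack([cv2.resize(w["pixels"],(384,288)),cv2.resize(s["pixels"][130:260,215:400],(406,288))])])[:,:,::-1])
```

```text
t28.80 tcp [0.5246 0.164  0.1764] yaw 172.9 zax [ 0.  0. -1.] F [-0.2 -0.6  1.2] w 0.0344 q [ 0.4   0.58 -1.09  1.87  0.59  1.06  0.52]
shift [0.225 0.782 0.176] turn [ 0.     0.    -0.002]
```

View pics/m6.png

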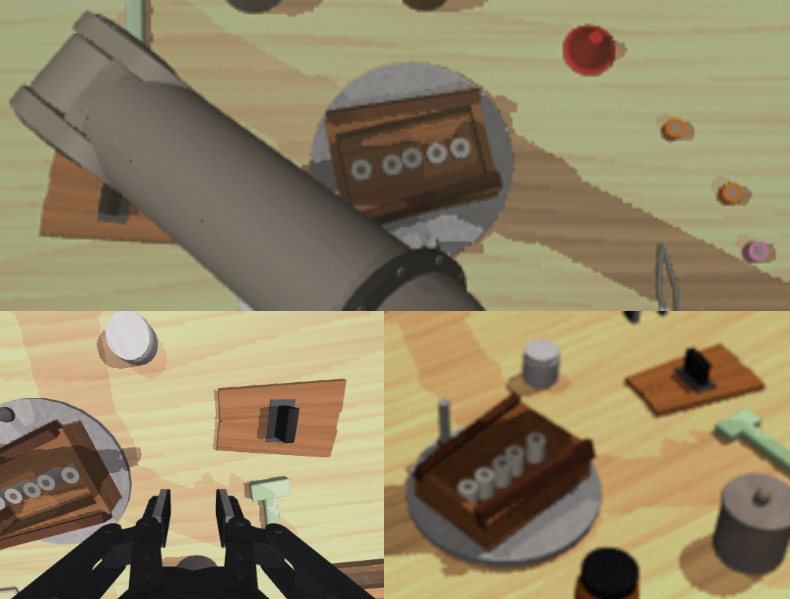

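Run:
```python
from h import *
import pickle
w,t,s=pickle.load(open("f6.pkl","rb"))
h=hsv(t);yy,xx=np.mgrid[:384,:512]
m=((h[...,1]>80)&(h[...,2]<170)&(xx>200)&(xx<285)&(yy>170)&(yy<238)).astype(np.uint8)
m=cv2.morphologyEx(m,cv2.MORPH_OPEN,np.ones((3,3)))
n,l,sx,c=cv2.connectedComponentsWithStats(m);i=1+np.argmax(sx[1:,4]);m=(l==i)
print(sx[i])
# far rail: per column topmost pixel; near: bottom
far=[];near=[]
for x in range(sx[i,0]+8,sx[i,0]+sx[i,2]-10):
    ys=np.where(m[:,x])[0]
    if len(ys): far.append([x,ys.min()-.5]);near.append([x,ys.max()+.5])
def fit(pts,z):
    P=plane(t,pts,z)[:,:2];k=np.ones(len(P),bool)
    for _ in range(8):
        mu=P[k].mean(0);u,sv,v=np.linalg.svd(P[k]-mu);d=v[0]*np.sign(-v[0][1]);e=abs((P-mu)@[-d[1],d[0]]);k=e<max(.0015,1.5*np.median(e[k]))
    print("az",np.degrees(np.arctan2(d[1],d[0])).round(2),"mid",mu.round(4),"n",k.sum(),len(P),"dist to axis",((np.array([.55,-.0567])-mu)@[-d[1],d[0]]).round(4))
fit(far,.075);fit(near,.075);fit(near,.016)
# plugs row
q=blobs((h[...,1]<60)&(h[...,2]>120),10,90)
P=np.array([plane(t,c,.05)[0][:2] for c,a,b in q if 205<c[0]<275 and 195<c[1]<215]);print(P.round(4))
im=t["pixels"].copy();im[m]=(0,255,0);cv2.imwrite("pics/mask.png",cv2.resize(im[165:245,195:295],(800,640),interpolation=0)[:600,:,::-1])
# wrist handle / lid
h=hsv(w);m2=((h[...,2]<45)&(np.arange(384)[:,None]<215))
for c,a,b in blobs(m2,100): print("dark",c.round(1),a,b)
save(w,"lid2",(270,75,490,225),3.6)
```

```text
[ 201  176   78   57 2710]
az -80.47 mid [ 0.611  -0.0394] n 50 60 dist to axis -0.063
az -81.72 mid [ 0.4862 -0.0753] n 21 60 dist to axis 0.0658
az -81.65 mid [ 0.4927 -0.0739] n 20 60 dist to axis 0.0592
[[ 0.5621 -0.1132]
 [ 0.5549 -0.0866]]
dark [378.4 150.4] 957 [366 126  32  50]
```

View pics/lid2.png

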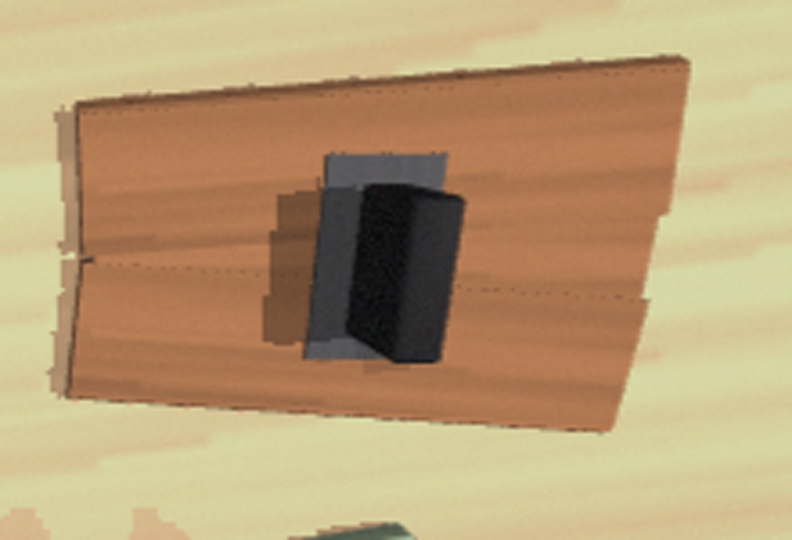

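Run:
```python
from h import *
import pickle
w,t,s=pickle.load(open("f6.pkl","rb"))
h=hsv(w)
m=((h[...,1]>100)&(h[...,2]<150)).astype(np.uint8);m[:,160:]=0;m[:110]=0
m=cv2.morphologyEx(m,cv2.MORPH_OPEN,np.ones((3,3)))
n,l,sx,c=cv2.connectedComponentsWithStats(m);i=1+np.argmax(sx[1:,4]);mm=(l==i);print(sx[i])
def fit(pts,z):
    P=plane(w,pts,z)[:,:2];k=np.ones(len(P),bool)
    for _ in range(10):
        mu=P[k].mean(0);u,sv,v=np.linalg.svd(P[k]-mu);d=v[0]*np.sign(-v[0][1]);e=abs((P-mu)@[-d[1],d[0]]);k=e<max(.0008,1.5*np.median(e[k]))
    print(z,"az",np.degrees(np.arctan2(d[1],d[0])).round(2),"mid",mu.round(4),"n",k.sum(),len(P),"dist",((np.array([.55,-.0567])-mu)@[-d[1],d[0]]).round(4))
bot=[[x,np.where(mm[:,x])[0].max()+.5] for x in range(5,130) if mm[:,x].any()]
top=[[x,np.where(mm[:,x])[0].min()-.5] for x in range(5,110) if mm[:,x].any()]
fit(bot,.076);fit(top,.076)
print(bot[::15],top[::15])
# lid corners, handle
f=lambda L:np.array(L,float)/3.6+[270,75]-.5
C=plane(w,f([[78,103],[690,62],[612,432],[68,397]]),.008);print(C.round(4),np.linalg.norm(C-np.roll(C,-1,0),axis=1).round(4))
a=(C[0]+C[3])/2;b=(C[1]+C[2])/2;d=a-b;print("lid mid",((a+b)/2).round(4),"az",np.degrees(np.arctan2(d[1],d[0])))
print("handle top",plane(w,f([[429,277]]),.050),plane(w,f([[413,187],[465,198],[440,362],[395,360]]),.05).round(4))
print("handle base", plane(w,f([[325,154],[447,154],[303,358]]),.01).round(4))
im=w["pixels"].copy();im[mm]=im[mm]//2+[0,120,0];cv2.imwrite("pics/mw.png",cv2.resize(im[110:330,0:260],(780,600) )[:,:,::-1][:600])
```

```text
[    0   146   160   172 15179]
0.076 az -80.59 mid [ 0.6075 -0.0378] n 125 125 dist -0.0598
0.076 az -80.5 mid [0.47   0.0105] n 38 105 dist 0.0678
[[5, np.float64(316.5)], [20, np.float64(312.5)], [35, np.float64(308.5)], [50, np.float64(304.5)], [65, np.float64(300.5)], [80, np.float64(296.5)], [95, np.float64(292.5)], [110, np.float64(288.5)], [125, np.float64(284.5)]] [[5, np.float64(180.5)], [20, np.float64(173.5)], [35, np.float64(164.5)], [50, np.float64(157.5)], [65, np.float64(152.5)], [80, np.float64(151.5)], [95, np.float64(149.5)]]
[[0.4516 0.2067 0.008 ]
 [0.4618 0.3757 0.008 ]
 [0.5693 0.3631 0.008 ]
 [0.5371 0.1963 0.008 ]] [0.1693 0.1083 0.1699 0.0861]
lid mid [0.5049 0.2854 0.008 ] az -97.19642718785131
handle top [[0.50332755 0.28697613 0.05      ]] [[0.4802 0.2825 0.05  ]
 [0.4845 0.2954 0.05  ]
 [0.5262 0.2904 0.05  ]
 [0.5242 0.2787 0.05  ]]
handle base [[0.4739 0.2746 0.01  ]
 [0.4781 0.3088 0.01  ]
 [0.5329 0.2675 0.01  ]]
```

View pics/mw.png

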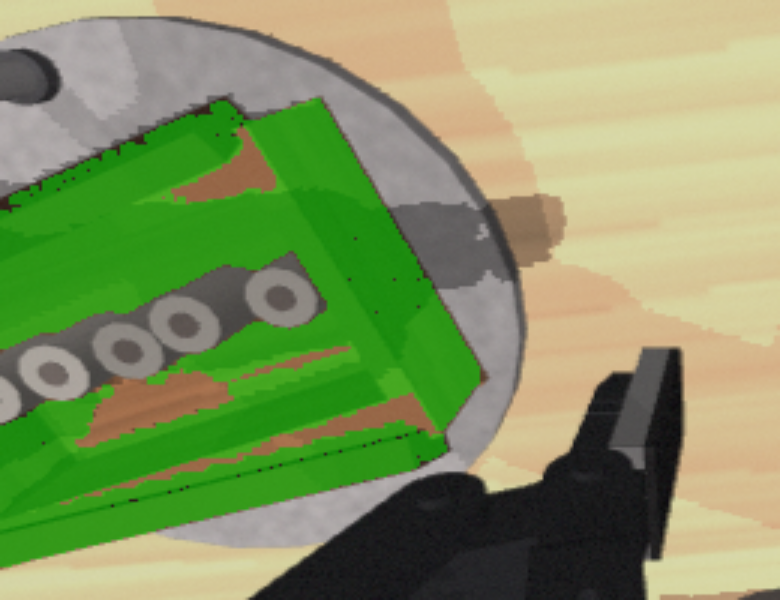

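Run:
```python
from h import *
import pickle
w,t,s=pickle.load(open("f6.pkl","rb"))
f=lambda L:np.array(L,float)/[3,600/220]+[0,110]-.3
for L,z in (([[322,97],[485,378]],.016),([[243,122],[440,430]],.062)):
    P=plane(w,f(L),z);d=P[1]-P[0];print(P.round(4),np.linalg.norm(d),"az",np.degrees(np.arctan2(d[1],d[0])),"->box x az",np.degrees(np.arctan2(d[1],d[0]))-90)
P=plane(w,f([[283,297],[184,324],[128,350],[54,373]]),.052)[:,:2]
a=np.radians(-76.5);X=np.array([np.cos(a),np.sin(a)]);Y=np.array([-X[1],X[0]]);c=np.array([.55,-.0567])
print("plugs box xy",[( (p-c)@X.T, (p-c)@Y) for p in P])
for k in (-.112,-.1,0): print("lid at",k,(c+X*k).round(4))
go([.5050,.2856,.030],172.8)
```

```text
[[0.4691 0.0142 0.016 ]
 [0.5933 0.042  0.016 ]] 0.12726130045492248 az 12.584359290296014 ->box x az -77.41564070970398
[[0.4698 0.0141 0.062 ]
 [0.5888 0.0427 0.062 ]] 0.1224324177585083 az 13.509047307547032 ->box x az -76.49095269245296
plugs box xy [(np.float64(-0.05891720930249701), np.float64(-0.002147897735687596)), (np.float64(-0.022496962201538195), np.float64(-0.004364886066561045)), (np.float64(0.0010625752010843602), np.float64(-0.0019014027016523967)), (np.float64(0.030165752684827584), np.float64(-0.0025957212400591462))]
lid at -0.112 [0.5239 0.0522]
lid at -0.1 [0.5267 0.0405]
lid at 0 [ 0.55   -0.0567]
t28.95 tcp [0.5245 0.1643 0.1765] yaw 173.0 zax [ 0. -0. -1.] F [-0.2 -0.  -0.5] w 0.0341 q [ 0.4   0.58 -1.09  1.87  0.59  1.06  0.52]
shift [0.228 0.787 0.976] turn [-0.     0.     0.001]
```

Request:
send_rows(deltas=[[0.4, 0.05, 0.25, 0, 0, 0, 0], [0.4, 0.15, 0.5, 0.1, 0, 0, 0], [0.4, 0.23, 0.78, 0.2, 0, 0, 0], [0.4, 0.23, 0.79, 0.4, 0, 0, 0], [0.4, 0.23, 0.79, 0.6, 0, 0, 0], [0.4, 0.23, 0.79, 0.8, 0, 0, 0], [0.4, 0.23, 0.79, 0.93, 0, 0, 0], [0.4, 0.23, 0.79, 0.97, 0, 0, 0], [0.4, 0.23, 0.79, 0.97, 0, 0, 0], [0, 0.23, 0.79, 0.97, 0, 0, 0], [0, 0.23, 0.79, 0.97, 0, 0, 0], [0, 0.23, 0.79, 0.97, 0, 0, 0], [0, 0.23, 0.79, 0.97, 0, 0, 0], [0, 0.23, 0.79, 0.97, 0, 0, 0], [0, 0.23, 0.79, 0.97, 0, 0, 0]], squeeze=70)

```text
clock: 30.2
tcp_pos: [0.5052, 0.2874, 0.0326]
orientation: [0.188, 3.134, 0.003]
contact_force: [-0.2, 0.4, 7.5]
grip_width: 0.0127
```

Run:
```python
from h import *
st(); go([.505,.286,.130],172.8)
go([.5239,.0522,.13],193.3)
```

```text
t30.20 tcp [0.5052 0.2874 0.0326] yaw 173.1 zax [ 0.003  0.002 -1.   ] F [-0.2  0.4  7.5] w 0.0127 q [ 0.03  0.79 -0.9   1.88  0.81  0.88  0.16]
t30.20 tcp [0.5052 0.2874 0.0326] yaw 173.1 zax [ 0.003  0.002 -1.   ] F [-0.2  0.4  7.5] w 0.0127 q [ 0.03  0.79 -0.9   1.88  0.81  0.88  0.16]
shift [-0.001 -0.008 -0.65 ] turn [0.001 0.001 0.002]
t30.20 tcp [0.5052 0.2874 0.0326] yaw 173.1 zax [ 0.003  0.002 -1.   ] F [-0.2  0.4  7.5] w 0.0127 q [ 0.03  0.79 -0.9   1.88  0.81  0.88  0.16]
shift [-0.313 -1.54  -0.652] turn [ 0.001  0.001 -0.112]
```

Request:
send_rows(deltas=[[0, 0, 0, -0.1, 0, 0, 0], [0, 0, 0, -0.25, 0, 0, 0], [0, 0, 0, -0.4, 0, 0, 0], [0, 0, 0, -0.55, 0, 0, 0], [0, 0, 0, -0.67, 0, 0, 0], [0, -0.03, -0.1, -0.67, 0, 0, 0], [0, -0.07, -0.25, -0.67, 0, 0, -0.02], [0, -0.1, -0.4, -0.67, 0, 0, -0.04], [0, -0.14, -0.55, -0.67, 0, 0, -0.06], [0, -0.18, -0.7, -0.67, 0, 0, -0.08], [0, -0.2, -0.8, -0.67, 0, 0, -0.1], [0, -0.22, -0.9, -0.67, 0, 0, -0.112], [0, -0.22, -0.9, -0.67, 0, 0, -0.112], [0, -0.22, -0.9, -0.67, 0, 0, -0.112]])

```text
clock: 31.37
tcp_pos: [0.5209, 0.1469, 0.1317]
orientation: [0.359, -3.121, 0.001]
contact_force: [-0.1, 0.6, -2.4]
grip_width: 0.0129
```

Run:
```python
from h import *
import pickle
go([.5239,.0522,.13],193.3)
s=r.grab_frame("scene");t=r.grab_frame("top");w=r.grab_frame("wrist");pickle.dump((w,t,s),open("f7.pkl","wb"))
cv2.imwrite("pics/m7.png",np.hstack([cv2.resize(w["pixels"],(400,300)),cv2.resize(s["pixels"][110:260,200:400],(400,300))])[:,:,::-1])
```

```text
t31.37 tcp [0.5209 0.1469 0.1317] yaw -166.9 zax [-0.    -0.001 -1.   ] F [-0.1  0.6 -2.4] w 0.0129 q [ 0.44  0.67 -1.12  1.92  0.71  1.02  0.8 ]
shift [ 0.124 -0.62   0.012] turn [-0.    -0.    -0.001]
```

View pics/m7.png

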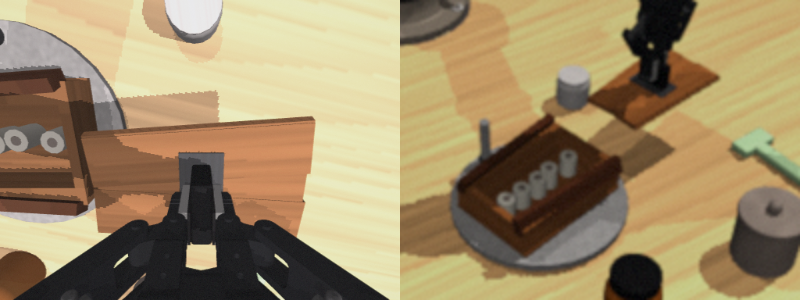

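Run:
```python
from h import *
import pickle
w,t,s=pickle.load(open("f7.pkl","rb"))
g=cv2.cvtColor(w["pixels"],cv2.COLOR_RGB2GRAY)
# edges: first strong brightness transition from shelf/shadow to lid, refine columns
pts=[]
gx=np.abs(cv2.Sobel(w["pixels"].astype(np.float32)[...,2],cv2.CV_32F,0,1))
for x in list(range(125,215,4))+list(range(300,392,4)):
    y0=(132+(118-132)*(x/1.28-83)/230)*1.28; seg=gx[int(y0)-9:int(y0)+14,x]; pts.append([x,int(y0)-9+seg.argmax()])
print(pts[::4])
a=np.radians(-76.7);X=np.array([np.cos(a),np.sin(a)]);Y=np.array([-X[1],X[0]])
tcp=np.array([.5209,.1469])
for z in (.099,.107):
    P=plane(w,pts,z)[:,:2]-tcp;u=P@X;v=P@Y
    k=np.ones(len(u),bool)
    for _ in range(5):
        co=np.polyfit(u[k],v[k],1);e=abs(np.polyval(co,u)-v);k=e<max(.001,2*np.median(e))
    print(z,"slope deg",np.degrees(np.arctan(co[0])).round(2),"half width at tcp",co[1].round(4),k.sum())
```

```text
[[125, np.int64(167)], [141, np.int64(166)], [157, np.int64(165)], [173, np.int64(164)], [189, np.int64(163)], [205, np.int64(162)], [304, np.int64(155)], [320, np.int64(154)], [336, np.int64(153)], [352, np.int64(152)], [368, np.int64(150)], [384, np.int64(149)]]
0.099 slope deg 3.95 half width at tcp -0.0492 45
0.107 slope deg 3.95 half width at tcp -0.0509 45
```

Request:
send_rows(deltas=[[0, 0.03, -0.15, 0, 0, 0, 0], [0, 0.06, -0.3, 0, 0, 0, 0], [0, 0.09, -0.45, 0, 0, 0, 0], [0, 0.12, -0.6, 0, 0, 0, 0], [0, 0.125, -0.62, 0, 0, 0, 0], [0, 0.125, -0.62, 0.07, 0, 0, 0], [0, 0.125, -0.62, 0.14, 0, 0, 0], [0, 0.125, -0.62, 0.2, 0, 0, 0], [0, 0.125, -0.62, 0.23, 0, 0, 0], [0, 0.125, -0.62, 0.23, 0, 0, 0]])

```text
clock: 32.35
tcp_pos: [0.5231, 0.0548, 0.0954]
orientation: [0.367, -3.118, -0.001]
contact_force: [0.4, 0.3, -2.2]
grip_width: 0.0128
```

```bash
cat >> h.py <<'E'
A=np.radians(-76.7);BX=np.array([np.cos(A),np.sin(A)]);BY=np.array([-BX[1],BX[0]]);BC=np.array([.55,-.0567])
def box():
    o,R=st();p=o["tcp_pos"][:2]-BC;f=o["contact_force"]
    print("box x %.4f y %.4f z %.4f | Fx %.1f Fy %.1f Fz %.1f"%(p@BX,p@BY,o["tcp_pos"][2]-.016,f[:2]@BX,f[:2]@BY,f[2]),"boxX in tool",(R.T@np.r_[BX,0]).round(3),"moment",o["moment"].round(2))
E
python3 -c "
from h import *
box()"
```

```text
t32.35 tcp [0.5231 0.0548 0.0954] yaw -166.6 zax [-0.002  0.001 -1.   ] F [ 0.4  0.3 -2.2] w 0.0128 q [ 0.59  0.7  -1.09  1.98  0.77  0.95  0.92]
box x -0.1147 y -0.0006 z 0.0794 | Fx -0.2 Fy 0.4 Fz -2.2 boxX in tool [ 0.002 -1.    -0.001] moment [0.04 0.05 0.  ]
```

Request:
send_rows(deltas=[[0, 0, 0, 0.006, 0, 0, 0], [0, 0, -0.08, 0.006, 0, 0, 0], [0, 0, -0.16, 0.006, 0, 0, 0], [0, 0, -0.24, 0.006, 0, 0, 0], [0, 0, -0.3, 0.006, 0, 0, 0], [0, 0, -0.3, 0.006, 0, 0, 0]])

```text
clock: 32.85
tcp_pos: [0.5351, 0.0059, 0.0956]
orientation: [0.355, -3.121, 0.003]
contact_force: [-0.8, 1.4, -3.5]
grip_width: 0.0125
```

```bash
python3 -c "
from h import *
box()"
```

```text
t32.85 tcp [0.5351 0.0059 0.0956] yaw -167.0 zax [-0.    -0.002 -1.   ] F [-0.8  1.4 -3.5] w 0.0125 q [ 0.68  0.71 -1.08  1.96  0.77  0.96  1.01]
box x -0.0643 y -0.0001 z 0.0796 | Fx -1.6 Fy -0.5 Fz -3.5 boxX in tool [-0.005 -1.     0.002] moment [0.68 0.16 0.03]
```

Request:
send_rows(deltas=[[0, 0, -0.05, 0.01, 0, 0, 0], [0, 0, -0.1, 0.01, 0, 0, 0], [0, 0, -0.15, 0.01, 0, 0, 0], [0, 0, -0.2, 0.01, 0, 0, 0], [0, 0, -0.25, 0.01, 0, 0, 0], [0, 0, -0.3, 0.01, 0, 0, 0], [0, 0, -0.3, 0.01, 0, 0, 0]])

```text
clock: 33.43
tcp_pos: [0.5453, -0.0356, 0.0946]
orientation: [-0.36, 3.12, -0.001]
contact_force: [0.6, -0.3, 0.8]
grip_width: 0.0126
```

```bash
python3 -c "
from h import *
box()"
```

```text
t33.43 tcp [ 0.5453 -0.0356  0.0946] yaw -166.8 zax [ 0. -0. -1.] F [ 0.6 -0.3  0.8] w 0.0126 q [ 0.74  0.72 -1.07  1.94  0.78  0.97  1.09]
box x -0.0216 y 0.0003 z 0.0786 | Fx 0.4 Fy 0.5 Fz 0.8 boxX in tool [-0.002 -1.     0.001] moment [-0.03 -0.09  0.1 ]
```

Request:
send_rows(deltas=[[0, 0, -0.03, 0, 0, 0, 0], [0, 0, -0.06, 0, 0, 0, 0], [0, 0, -0.09, 0, 0, 0, 0], [0, 0, -0.12, 0, 0, 0, 0], [0, 0, -0.12, 0, 0, 0, 0]])

```text
clock: 33.85
tcp_pos: [0.5493, -0.0522, 0.0946]
orientation: [-0.362, 3.12, -0.0]
contact_force: [0.6, 1.1, 3.2]
grip_width: 0.0126
```

```bash
python3 -c "
from h import *
box()"
```

```text
t33.85 tcp [ 0.5493 -0.0522  0.0946] yaw -166.8 zax [ 0. -0. -1.] F [0.6 1.1 3.2] w 0.0126 q [ 0.77  0.73 -1.07  1.92  0.78  0.98  1.13]
box x -0.0045 y 0.0003 z 0.0786 | Fx -1.0 Fy 0.8 Fz 3.2 boxX in tool [-0.001 -1.     0.   ] moment [0.19 0.   0.07]
```

Request:
send_rows(deltas=[[0, 0, -0.02, 0, 0, 0, 0], [0, 0, -0.04, 0, 0, 0, 0], [0, 0, -0.04, 0, 0, 0, 0], [0, 0, -0.04, 0, 0, 0, 0]])

```text
clock: 34.18
tcp_pos: [0.5506, -0.0573, 0.0946]
orientation: [-0.363, 3.12, 0.0]
contact_force: [0.4, 3.9, 2.2]
grip_width: 0.0127
```

```bash
python3 -c "
from h import *
box()"
```

```text
t34.18 tcp [ 0.5506 -0.0573  0.0946] yaw -166.7 zax [ 0.001  0.    -1.   ] F [0.4 3.9 2.2] w 0.0127 q [ 0.78  0.73 -1.07  1.92  0.78  0.98  1.14]
box x 0.0008 y 0.0005 z 0.0786 | Fx -3.7 Fy 1.3 Fz 2.2 boxX in tool [-0. -1.  0.] moment [ 0.74 -0.18 -0.04]
```

Request:
send_rows(deltas=[[0, 0, -0.015, 0, 0, 0, 0], [0, 0, -0.03, 0, 0, 0, 0], [0, 0, -0.03, 0, 0, 0, 0], [0, 0, -0.03, 0, 0, 0, 0]])

```text
clock: 34.52
tcp_pos: [0.5508, -0.0578, 0.0946]
orientation: [-0.368, 3.119, 0.008]
contact_force: [-1.7, 12.5, 2.2]
grip_width: 0.0124
```

```bash
python3 -c "
from h import *
box()"
```

```text
t34.52 tcp [ 0.5508 -0.0578  0.0946] yaw -166.5 zax [ 0.     0.005 -1.   ] F [-1.7 12.5  2.2] w 0.0124 q [ 0.78  0.73 -1.07  1.92  0.78  0.98  1.15]
box x 0.0013 y 0.0005 z 0.0786 | Fx -12.5 Fy 1.2 Fz 2.2 boxX in tool [ 0.003 -1.    -0.005] moment [ 2.6   0.27 -0.11]
```

Request:
send_rows(deltas=[[0, 0, -0.008, 0, 0, 0, 0], [0, 0, -0.016, 0, 0, 0, 0], [0, 0, -0.016, 0, 0, 0, 0], [0, 0, -0.016, 0, 0, 0, 0], [0, 0, -0.016, 0, 0, 0, 0]])

```text
clock: 34.93
tcp_pos: [0.5508, -0.058, 0.0946]
orientation: [-0.371, 3.119, 0.013]
contact_force: [-2.0, 16.9, 0.8]
grip_width: 0.0125
```

```bash
python3 -c "
from h import *
box()"
```

```text
t34.93 tcp [ 0.5508 -0.058   0.0946] yaw -166.4 zax [-0.     0.008 -1.   ] F [-2.  16.9  0.8] w 0.0125 q [ 0.78  0.73 -1.07  1.92  0.78  0.98  1.15]
box x 0.0014 y 0.0005 z 0.0786 | Fx -17.0 Fy 1.9 Fz 0.8 boxX in tool [ 0.005 -1.    -0.008] moment [ 3.63  0.54 -0.13]
```

Request:
send_rows(deltas=[[0, 0, 0.03, 0, 0, 0, 0], [0, 0, 0.06, 0, 0, 0, 0], [0, 0, 0.075, 0, 0, 0, 0], [0, 0, 0.09, 0, 0, 0, 0], [0, 0, 0.09, 0, 0, 0, 0]])

```text
clock: 35.35
tcp_pos: [0.5495, -0.0527, 0.0946]
orientation: [-0.361, 3.12, -0.004]
contact_force: [3.4, -3.4, 3.8]
grip_width: 0.013
```

```bash
python3 -c "
from h import *
box()"
```

```text
t35.35 tcp [ 0.5495 -0.0527  0.0946] yaw -166.8 zax [ 0.001 -0.002 -1.   ] F [ 3.4 -3.4  3.8] w 0.0130 q [ 0.77  0.73 -1.07  1.92  0.78  0.98  1.12]
box x -0.0040 y 0.0005 z 0.0786 | Fx 4.1 Fy 2.5 Fz 3.8 boxX in tool [-0.002 -1.     0.003] moment [-0.81 -0.81  0.  ]
```

Request:
send_rows(deltas=[[0, 0, 0.003, 0, 0, 0, 0], [0, 0, 0.003, 0, 0, 0, 0], [0, 0, 0.003, 0, 0, 0, 0], [0, 0, 0.003, 0, 0, 0, 0], [0, 0, 0.003, 0, 0, 0, 0], [0, 0, 0.003, 0, 0, 0, 0], [0, 0, 0.003, 0, 0, 0, 0], [0, 0, 0.003, 0, 0, 0, 0]])

```text
clock: 36.02
tcp_pos: [0.5496, -0.0527, 0.0946]
orientation: [-0.36, 3.12, -0.004]
contact_force: [4.0, -4.6, 3.1]
grip_width: 0.0124
```

Run:
```python
from h import *
import pickle
box()
w=r.grab_frame("wrist");s=r.grab_frame("scene");t=r.grab_frame("top");pickle.dump((w,t,s),open("f8.pkl","wb"))
cv2.imwrite("pics/m8.png",np.hstack([w["pixels"][60:360,40:440],cv2.resize(s["pixels"][130:260,200:373],(400,300))])[:,:,::-1])
```

```text
t36.02 tcp [ 0.5496 -0.0527  0.0946] yaw -166.8 zax [ 0.001 -0.003 -1.   ] F [ 4.  -4.6  3.1] w 0.0124 q [ 0.77  0.73 -1.07  1.92  0.78  0.98  1.12]
box x -0.0040 y 0.0005 z 0.0786 | Fx 5.4 Fy 2.8 Fz 3.1 boxX in tool [-0.002 -1.     0.003] moment [-0.84 -0.76  0.06]
```

View pics/m8.png

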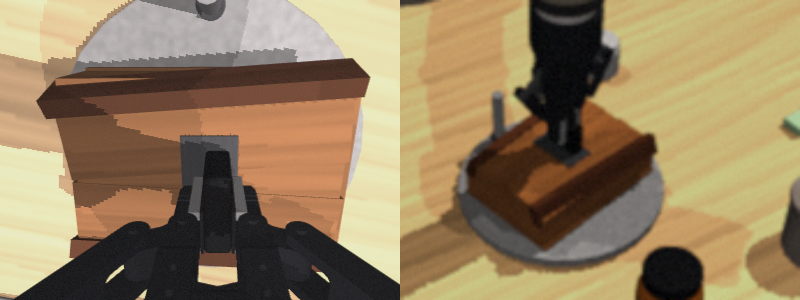

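Request:
send_rows(deltas=[[0, 0, -0.02, 0, 0, 0, 0], [0, 0, -0.04, 0, 0, 0, 0], [0, 0, -0.05, 0, 0, 0, 0], [0, 0, -0.05, 0, 0, 0, 0], [0.35, 0, -0.05, 0, 0, 0, 0], [0.35, 0, -0.05, 0, 0, 0, 0], [0.35, 0, -0.05, 0, 0, 0, 0], [0.35, 0, -0.05, -0.15, 0, 0, 0], [0.35, 0, -0.05, -0.35, 0, 0, 0], [0.35, 0, -0.05, -0.6, 0, 0, 0], [0.35, 0.2, -0.05, -0.6, 0, 0, 0], [0.35, 0.45, -0.05, -0.6, 0, 0, 0], [0.35, 0.7, -0.05, -0.6, 0, 0, 0], [0.35, 0.7, -0.05, -0.6, 0, 0, 0], [0.35, 0.7, -0.05, -0.6, 0, 0, 0]])

```text
clock: 37.42
tcp_pos: [0.4455, -0.0836, 0.1836]
orientation: [0.359, -3.118, 0.003]
contact_force: [0.7, -0.1, 0.2]
grip_width: 0.0299
```

Run:
```python
from h import *
import pickle
go([.4480,-.0811,.060],193.3)
w=r.grab_frame("wrist");s=r.grab_frame("scene");t=r.grab_frame("top");pickle.dump((w,t,s),open("f9.pkl","wb"))
print("peg proj",proj(w,[.448,-.081,.086]))
g=w["pixels"]
# lid/handle seen in wrist: dark handle blob
h=hsv(w)
for c,a,b in blobs((h[...,2]<45)&(np.arange(384)[:,None]<384),150): print(c.round(1),a,b)
```

```text
t37.42 tcp [ 0.4455 -0.0836  0.1836] yaw -166.8 zax [-0.003 -0.002 -1.   ] F [ 0.7 -0.1  0.2] w 0.0299 q [ 1.1   0.49 -1.3   2.07  0.57  1.02  1.31]
shift [-0.023  0.014  0.824] turn [-0.001 -0.001 -0.001]
peg proj [[260.55590146 203.45212325]]
[257.  337.6] 31127 [ 17 237 482 147]
[258.8 307.6] 895 [250 278  19  61]
```

Request:
send_rows(deltas=[[0.35, -0.02, 0.015, 0.25, 0, 0, 0], [0.35, -0.02, 0.015, 0.5, 0, 0, 0], [0.35, -0.02, 0.015, 0.7, 0, 0, 0], [0.35, -0.02, 0.015, 0.82, 0, 0, 0], [0.35, -0.02, 0.015, 0.82, 0, 0, 0], [0, -0.02, 0.015, 0.82, 0, 0, 0], [0, -0.02, 0.015, 0.82, 0, 0, 0], [0, -0.02, 0.015, 0.82, 0, 0, 0], [0, -0.02, 0.015, 0.82, 0, 0, 0], [0, -0.02, 0.015, 0.82, 0, 0, 0]], squeeze=30)

```text
clock: 38.4
tcp_pos: [0.4515, -0.0784, 0.0619]
orientation: [-0.363, 3.118, 0.002]
contact_force: [4.7, 3.6, -17.7]
grip_width: 0.0132
```

Run:
```python
from h import *
o,R=st()
p=o["tcp_pos"];c=BC
print("r",np.linalg.norm(p[:2]-c),"az",np.degrees(np.arctan2(*(p[:2]-c)[::-1])))
for a in range(-7,-92,-7):
    an=np.radians(a);d=np.array([[np.cos(an),-np.sin(an)],[np.sin(an),np.cos(an)]])@(p[:2]-c)+c-p[:2]
    print(a,(R.T@np.r_[d,0]/.15).round(3),round(-a/180,3))
```

```text
t38.40 tcp [ 0.4515 -0.0784  0.0619] yaw -166.7 zax [ 0.002  0.002 -1.   ] F [  4.7   3.6 -17.7] w 0.0132 q [ 0.89  0.66 -1.07  2.15  0.82  0.82  1.1 ]
r 0.10091533963894805 az -167.55931670467544
-7 [-0.006  0.082  0.   ] 0.039
-14 [-0.022  0.162  0.   ] 0.078
-21 [-0.048  0.24   0.   ] 0.117
-28 [-0.083  0.315  0.001] 0.156
-35 [-0.127  0.384  0.001] 0.194
-42 [-0.179  0.448  0.001] 0.233
-49 [-0.239  0.504  0.001] 0.272
-56 [-0.305  0.553  0.002] 0.311
-63 [-0.376  0.594  0.002] 0.35
-70 [-0.452  0.626  0.002] 0.389
-77 [-0.531  0.648  0.002] 0.428
-84 [-0.612  0.66   0.003] 0.467
-91 [-0.694  0.662  0.003] 0.506
```

Request:
send_rows(deltas=[[0, 0, 0.04, 0, 0, 0, 0.02], [0, -0.005, 0.08, 0, 0, 0, 0.04], [0, -0.02, 0.16, 0, 0, 0, 0.08], [0, -0.05, 0.24, 0, 0, 0, 0.115], [0, -0.085, 0.315, 0, 0, 0, 0.155], [0, -0.13, 0.385, 0, 0, 0, 0.195], [0, -0.18, 0.45, 0, 0, 0, 0.235], [0, -0.24, 0.505, 0, 0, 0, 0.27], [0, -0.305, 0.555, 0, 0, 0, 0.31], [0, -0.375, 0.595, 0, 0, 0, 0.35], [0, -0.45, 0.625, 0, 0, 0, 0.39], [0, -0.45, 0.625, 0, 0, 0, 0.39], [0, -0.45, 0.625, 0, 0, 0, 0.39]])

```text
clock: 39.48
tcp_pos: [0.4949, 0.0287, 0.0621]
orientation: [1.491, 2.765, 0.002]
contact_force: [0.1, 2.4, -6.8]
grip_width: 0.0132
```

```bash
cat >> h.py <<'E'
def arc(lo,hi,step):
    o,R=st();p=o["tcp_pos"];c=BC;f=o["contact_force"]
    print("r",np.linalg.norm(p[:2]-c),"az",np.degrees(np.arctan2(*(p[:2]-c)[::-1]))%360,"Ftool",(R.T@f).round(1))
    for a in range(lo,hi,step):
        an=np.radians(a);d=np.array([[np.cos(an),-np.sin(an)],[np.sin(an),np.cos(an)]])@(p[:2]-c)+c-p[:2]
        print(a,(R.T@np.r_[d,0]/.15).round(3),round(-a/180,3))
E
python3 -c "
from h import *
arc(-4,-30,-4)"
```

```text
t39.48 tcp [0.4949 0.0287 0.0621] yaw 123.3 zax [ 0.001  0.001 -1.   ] F [ 0.1  2.4 -6.8] w 0.0132 q [ 0.45  0.58 -0.79  2.08  0.62  0.73 -0.16]
r 0.10160271585043353 az 122.80815848465647 Ftool [1.9 1.4 6.9]
-4 [-0.002  0.047  0.   ] 0.022
-8 [-0.007  0.094  0.   ] 0.044
-12 [-0.016  0.141  0.   ] 0.067
-16 [-0.028  0.186  0.   ] 0.089
-20 [-0.043  0.231  0.   ] 0.111
-24 [-0.061  0.275  0.   ] 0.133
-28 [-0.082  0.317  0.   ] 0.156
```

Request:
send_rows(deltas=[[0, 0, 0.05, 0, 0, 0, 0.022], [0, -0.005, 0.095, 0, 0, 0, 0.044], [0, -0.015, 0.14, 0, 0, 0, 0.067], [0, -0.03, 0.185, 0, 0, 0, 0.089], [0, -0.03, 0.185, 0, 0, 0, 0.089], [0, -0.03, 0.185, 0, 0, 0, 0.089]])

```text
clock: 39.98
tcp_pos: [0.5203, 0.041, 0.0621]
orientation: [-1.86, -2.53, -0.005]
contact_force: [1.3, 6.3, -7.7]
grip_width: 0.0128
```

Request:
send_rows(deltas=[[0, 0, 0.025, 0, 0, 0, 0.011], [0, 0, 0.05, 0, 0, 0, 0.022], [0, 0, 0.05, 0, 0, 0, 0.022], [0, 0, 0.05, 0, 0, 0, 0.022]])

```text
clock: 40.32
tcp_pos: [0.5271, 0.0429, 0.0621]
orientation: [-1.946, -2.464, -0.004]
contact_force: [-0.7, 5.1, -5.5]
grip_width: 0.0132
```

```bash
python3 -c "
from h import *
arc(-4,-5,-4)"
```

```text
t40.32 tcp [0.5271 0.0429 0.0621] yaw 103.4 zax [ 0.001  0.003 -1.   ] F [-0.7  5.1 -5.5] w 0.0132 q [ 0.35  0.59 -0.7   2.01  0.56  0.74 -0.45]
r 0.10216865311130348 az 102.97047089890683 Ftool [5.1 0.4 5.5]
-4 [-0.002  0.047  0.   ] 0.022
```

Request:
send_rows(deltas=[[0, 0, 0.02, 0, 0, 0, 0.008], [0, 0, 0.03, 0, 0, 0, 0.012], [0, 0, 0.04, 0, 0, 0, 0.016], [0, 0, 0.04, 0, 0, 0, 0.016]])

```text
clock: 40.65
tcp_pos: [0.528, 0.0429, 0.0619]
orientation: [-2.005, -2.412, 0.011]
contact_force: [-18.9, 1.4, 14.1]
grip_width: 0.0132
```

```bash
python3 -c "
from h import *
arc(-4,-5,-4)"
```

```text
t40.65 tcp [0.528  0.0429 0.0619] yaw 100.5 zax [-0.009 -0.002 -1.   ] F [-18.9   1.4  14.1] w 0.0132 q [ 0.34  0.59 -0.69  2.    0.55  0.75 -0.5 ]
r 0.10198994431720831 az 102.43132432514224 Ftool [  4.8 -18.4 -13.9]
-4 [-0.     0.047 -0.   ] 0.022
```

Request:
send_rows(deltas=[[0, 0, -0.015, 0, 0, 0, -0.006], [0, 0, -0.03, 0, 0, 0, -0.012], [0.4, 0, -0.03, 0, 0, 0, -0.012], [0.4, 0, -0.03, 0, 0, 0, -0.012], [0.4, 0, -0.03, 0, 0, 0, -0.012], [0.4, 0, -0.03, -0.2, 0, 0, -0.012], [0.4, 0, -0.03, -0.5, 0, 0, -0.012], [0.4, 0, -0.03, -0.75, 0, 0, -0.012], [0.4, 0, -0.03, -1, 0, 0, -0.012], [0.4, 0.3, -0.03, -1, 0, 0, -0.012], [0.4, 0.6, -0.03, -1, 0, 0, -0.012], [0.4, 0.9, -0.4, -1, 0, 0, -0.012], [0.4, 0.9, -0.4, -1, 0, 0, -0.012], [0.4, 0.9, -0.4, -1, 0, 0, -0.012]])

```text
clock: 41.82
tcp_pos: [0.4454, 0.1693, 0.2121]
orientation: [-1.957, -2.457, 0.001]
contact_force: [-0.2, -0.7, -0.3]
grip_width: 0.0341
```

Run:
```python
from h import *
import pickle
o,_=st()
w=r.grab_frame("wrist");s=r.grab_frame("scene");t=r.grab_frame("top");pickle.dump((w,t,s),open("f10.pkl","wb"))
cv2.imwrite("pics/m10.png",np.hstack([cv2.resize(t["pixels"][90:310,30:400],(450,268)),cv2.resize(s["pixels"][110:350,100:450],(350,268))])[:,:,::-1])
cv2.imwrite("pics/m10.png",np.vstack([cv2.imread("pics/m10.png"),np.hstack([cv2.resize(t["pixels"][150:260,190:300],(300,300),interpolation=2),cv2.resize(w["pixels"],(500,300))])[:,:,::-1]]))
print(proj(t,[.5277,.0459,.086]))
```

```text
t41.82 tcp [0.4454 0.1693 0.2121] yaw 102.9 zax [-0. -0. -1.] F [-0.2 -0.7 -0.3] w 0.0341 q [ 0.29  0.31 -0.92  2.    0.3   0.97 -0.55]
[[202.09272627 211.17885481]]
```

View pics/m10.png

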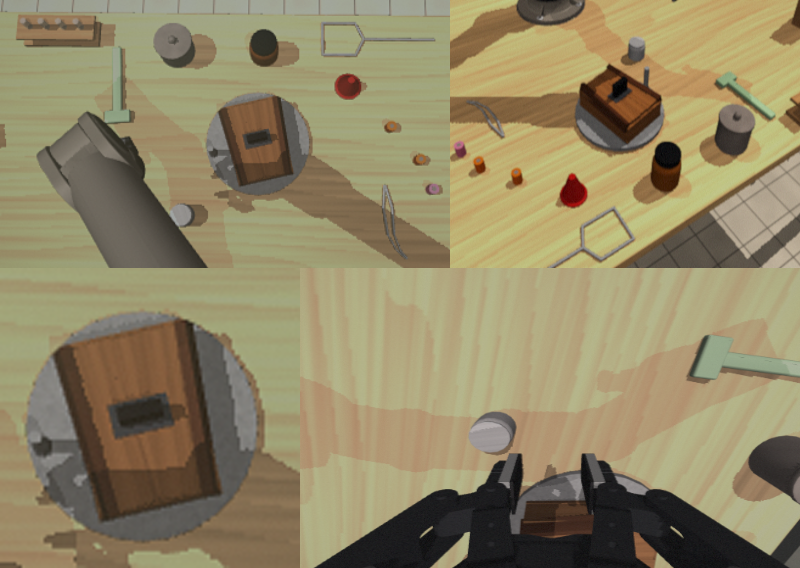

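```bash
python3 -c "
from bench import r
r.hand_in()"
```

```text
the job is handed in; nothing more can be done
```

I finished every step of the task and handed the job in at about 42 s on the robot's clock. No verdict came back, so what follows rests on my own checks.

- **Turning out:** I swung the box by its peg until the sideways force climbed to about 37 N, which showed the stop.
- **Plugs:** All five white plugs are in the box. A picture taken before closing showed them standing upright in a row. The orange and pink look-alikes were left alone.
- **Lid:** I slid it in narrow end first. It wedged about 1 mm past nominal home, and I pressed it home with 17 N.
- **Tug:** The handle gave 5.4 mm at about 5.4 N, and I held that for over 0.6 s. The lid did not move, so no second pressing was needed.
- **Turning back:** I turned the box back until it stopped under about 18 N. The peg then stood about 91° from its turned-out position, as it should at the stowed stop. I released it and drew the arm clear.

The last pictures show the lid flush, the handle back at the centre of its base, no white plugs left on the shelf, and the bystanders looking unmoved. I judged the bystanders by eye and did not measure them.

One reading disagreed: the rail edges in the images suggested a box angle about 4° off the peg's. Those edges follow the rails' 4° taper, and the box's end wall agreed with the peg, so I used the peg's angle.

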